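# Turn a cover plate over in its deburring jig with a plate lifter

## Task

The cover plate in the blue-cheeked deburring jig is finished on its bright face: with the orange-handled plate lifter, keep the thin blade resting lightly on the jig's bed while you slide it under the plate's open edge, flip the plate over the step so that it lies dark face up on the raised deck, and then push it with the lifter until it is flush against the brass back stop. Keep the gripper off the plate, and press and push gently with the lifter, never as hard as 25 N. Finally stand the lifter upright on the bench, clear of the jig, and do not disturb the tin and the pipe coupling.

Things in the scene. Friction and masses are not known exactly. Their poses are not given: they have to be found in the camera images.
- jig: Fixed jig: dark steel base plate 258x104x12 mm, blue cheeks, grey deck, brass stop; height on its feet varies by several mm. Origin under the base plate's underside, on the centre line, below the step's face; x = flip direction (apron to stop), z up. Base plate x -150 to 108 mm, its top at z = 12 mm: open flat apron x -150 to -78, then the bed to x = 0. Cheeks x -78 to 98, tops at z = 30 mm.
- jig_step (a point): Top edge of the step, mid-width (jig x = 0, z = 19.5 mm); axes as the jig's. The step's face rises 4.5 mm over two ribs (tops at jig z = 15 mm, y +-25 to +-31, x -76 to 0) on which the plate lies, so a gap 3 mm high and 50 mm wide is under it. The face stops the plate's far edge when it is pushed; tilted past upright, the plate falls over this edge on to the deck.
- jig_stop (a point): Foot of the brass back stop's inner face, mid-width, on the deck top (jig x = 88 mm, z = 19.5 mm); axes as the jig's. The deck runs level from the step (x = 0) to here; the stop is 10 mm thick and 13.5 mm high. The cheeks, 70 mm apart (y +-35), guide the plate along bed and deck and stand 10.5 mm above the deck.
- plate: Loose steel plate 70 (x) x 62 (y) x 6 (z) mm, about 0.2 kg, with four dark bolt holes. Origin at the centre of its dark face; z points out of its bright face: up at the start, down when flipped. It starts on the jig's ribs, x along the jig's x within 0.03 rad, far edge 1 to 7 mm short of the step. Home: far edge against the stop, centre 35 mm before it.
- lifter: Loose plate lifter, about 0.3 kg, standing on the bench on its sole. Origin on the sole under the grip's axis; x points along the blade to its tip, z up. Sole 26 mm wide, flat below, from heel (x = -34 mm) to tip (x = 95 mm); 1.5 mm thick at the tip, rising to 6 mm at x = 18 mm. Orange upright grip, 24 (x) x 20 (y) mm, from 32 to 90 mm above the sole.
- lifter_grip (a point): Centre of the lifter's orange grip, the place to grasp it, 60 mm above its sole; axes as the lifter's.
- lifter_tip (a point): Middle of the lifter blade's front edge, on its underside (95 mm ahead of the grip's axis); axes as the lifter's. Some 15 to 25 mm of blade under the plate's edge is right for flipping it: near or past the plate's middle the blade would pick it up whole.
- tin: Bystander: grey paste tin with a red lid, 69 mm across, 50 mm high, loose; origin at the centre of its underside.
- coupling: Bystander: dark pipe coupling standing on end, 52 mm across, 56 mm high, loose; origin at the centre of its underside.
Things that resemble listed ones, but are neither listed nor needed, are in the scene too. What is shaped like the plate but red is not meant.

How it is judged (in metres and radians):
On the way, in this order (a step that is already met when the one before it is completed fails the run):
1. the lifter's blade is under the plate's open edge and rests on the jig's bed, the plate still bright face up (x of lifter_tip in the frame of plate between -0.027 and 0.035 m and y of lifter_tip in the frame of plate between -0.031 and 0.031 m and z of lifter_tip in the frame of plate between -0.02 and 0 m and angle between plate's own z axis and vertical below 0.6 rad and contact force between lifter and jig above 0.3 N), for 0.1 s.
2. the plate lies turned over on the raised deck (angle between plate's own z axis and vertical above 3 rad and x of plate in the frame of jig above 0.015 m and linear speed of plate below 0.05 m/s), for 0.1 s.
At the end, for the whole second after the job is handed in: The plate lies flat on the raised deck, dark face up, its far edge within 3 mm of the back stop and square to it within 0.06 rad, at rest; the lifter stands upright on the bench on its sole (within 0.08 rad), not touching the jig, at rest (angle between plate's own z axis and vertical above 3.08 rad and x of plate in the frame of jig_stop between -0.038 and -0.032 m and z of plate in the frame of jig_stop between 0.003 and 0.009 m and angle between the x axis of plate and the x axis of jig, either way round below 0.06 rad and linear speed of each of plate, lifter below 0.01 m/s and angle between lifter's own z axis and vertical below 0.08 rad and height (world z) of lifter below 0.004 m and contact force between lifter and jig below 0.05 N).
It fails at once if the gripper touches the plate (contact force between the fingers and plate above 0.5 N).
It fails at once if the lifter bears on the plate with more than 25 N (contact force between lifter and plate above 25 N).
It fails at once if the lifter bears on the jig with more than 25 N (contact force between lifter and jig above 25 N).
It fails at once if the tin is disturbed (distance of tin from where it was at the start of the episode above 0.02 m).
It fails at once if the pipe coupling is disturbed (distance of coupling from where it was at the start of the episode above 0.02 m).
It also fails if it takes over 67 s, if anything falls off the work surface, if the arm or the gripper's body presses on something with over 40 N, if the wrist force passes 120 N, or if a joint passes its speed limit or range.

## Robot

A 7-joint arm with a two-finger parallel gripper is mounted at the origin on a cart in front of the work surface, level with it; the furniture and walls round the work are solid. World frame = base frame: x ahead of the robot, y to its left, z up, the work surface at z = 0. Lengths are in mm, angles in rad, forces in N, time in s.
With the tool pointing down it reaches from about 400 to 875 mm from the base axis. Payload 4.4 kg.
Tool frame: the origin (TCP) lies midway between the tips of the shut fingers; the grasp point (between the pads) lies 19 mm behind it (ctrl.grip_point_offset is the distance from the TCP to the grasp point, in mm); z points along the fingers, y is the direction in which the jaws open and shut (so a half turn about z gives the same grasp; the last joint's range is limited). The gripper opens to 85 mm and grips with 20 to 120 N. Pads are 22 mm wide; open, the fingers measure 114 mm over their backs; the gripper's body (76 mm by 85 mm) begins 54 mm behind the grasp point. The pads swing forward as they close: fully open they stand 13 mm farther back than shut.
Start: joints at [1.163, 0.628, 0.038, 1.517, -0.027, 0.996, -0.02], TCP at [217.897, -612.404, 231.313] pointing down, gripper open.
Joint ranges: [-3.06, 3.06], [-0.37, 2.12], [-1.25, 1.32], [0.18, 2.47], [-1.1, 4.24], [0.23, 1.98], [-2.94, 2.94]. Speed limits (rad/s): [2.57, 2.57, 3.14, 3.14, 3.14, 3.14, 3.14].

## Interface

Orientations are given as [roll, pitch, yaw] about the fixed x, y, z axes, in that order (R = Rz(yaw) Ry(pitch) Rx(roll)).
In Python, from cell import ctrl, imaging, models gives the robot as it stands. The module is installed in compiled form; this text tells all that it offers.
- The arm moves only by the tool drive_tool, never from a script. Its argument "deltas" is text: rows parted by semicolons, each of 5 numbers parted by spaces: the shift along the tool's x, y, z in m, then the turn about the tool's z in degrees, then the finger opening in m, from 0 to 0.0854. A call has 1 to 12 rows; each row is the pose to reach, as a shift and turn from the pose commanded when the call began, along the tool's axes at that moment; what a row does not reach only later rows make up. A row lasts 1/8 s, in which the tool goes at most 62.5 mm and 10.7 degrees, less where a joint would pass 70% of its speed; a pose out of reach is approached as far as the arm can. A call with a gripper value outside its range is refused whole. The fingers move at their own pace and stop on an object; the grip force is fixed at half the most. Time passes only in rows, so rows that repeat a pose let the fingers close. It gives the time, the measured TCP pose, the force and the opening at its end, in the units of the state.
- ctrl.read_state(): the state, without advancing time (a new reading comes with each control period).
- imaging.get_image(name): name is "scene" or "top"; returns a dict with "color" (480x640x3 uint8, red, green, blue), "range_z" (480x640 float32, mm along the optical axis (not along the pixel's ray), 0 where there is no reading), "vfov" (degrees; the focal length in pixels is half the picture's height over the tangent of half this angle, whatever the lens; pixels are square), "cx", "cy" (the principal point, pixels), "k1" (the pictures are not rectified: a ray, as slopes to the right and down, at radius r is drawn at 1 + k1 r^2 times it, then the intrinsics apply), "extrinsics" (4x4, takes a point from camera to world coordinates). Camera axes: x right, y down, z forward; pixel columns grow to the right and rows downward; lengths in mm; the calibration is good to about 2 mm. A picture is of the moment at which its call begins.
- ctrl.finish_job(): hands the job in, once; it reports no verdict.
Trained networks look in a picture, given as the dict that the camera call returned (one of the last four; its "shot" number tells which), for a name from the list of things; names that differ only in an ending like _2 or _b are one class to them, and where a whole thing is asked for, a point or a joint stands for the part that bears it (a point fixed in the world has none). Each returns a list of dicts, best first, with "score" (0 to 1); they miss things now and then, are a little off and sometimes report something else, mostly with a low value. They report only what shows in the picture. A call takes as long as a camera call. They do not tell look-alikes from the thing itself.
- models.spot_in(picture, thing): "point" ([column, row] in pixels, amid what is visible of it).
- models.landmark_of(picture, thing): "point" ([column, row] in pixels: a listed point, or the origin of a listed thing).
The state is a dict: "clock": time; "qpos": joint angles; "qd": joint speeds; "tau": joint torques, N m; "eef_pos": TCP position; "tool_rot": TCP orientation; "force": force on the tool from outside, world axes, zero at the start; "torque": the same for the moment, N m; "width": finger opening in mm.
Only numpy, scipy, OpenCV 4.12 (cv2) and the standard library are available. Lean on these libraries where they do the work, as an engineer would, in place of code of your own. Each camera call takes 0.05 s, during which the arm holds its last target.

## Working session

There is one attempt and no reset: what is moved stays moved. The work goes in short steps, Python scripts to look and compute and a tool call to move; the robot and the scene stay as the last step left them, time stands still between calls to the robot, and variables do not carry over. Pictures are saved under pics/ and viewed, and the job is handed in when it is done.

Besides the shell and the picture viewer there is one more tool, called by a JSON object that holds its "op" and its "data", one argument or row to a line. drive_tool: Moves the arm, as the interface text tells. Its arguments: {"type":"object","properties":{"deltas":{"type":"string"}},"required":["deltas"]}

```bash
mkdir -p pics; ls
cat > h.py <<'E'
import numpy as np, cv2
from cell import ctrl, imaging, models
def K(p):
    f=240/np.tan(np.radians(p['vfov'])/2); return f,p['cx'],p['cy'],p['k1']
def ray(p,u,v):
    f,cx,cy,k=K(p); d=np.array([(u-cx)/f,(v-cy)/f]); s=d.copy()
    for _ in range(30): s=d/(1+k*(s@s))
    return np.array([s[0],s[1],1.])
def at_z(p,u,v,z):
    E=np.array(p['extrinsics']); r=E[:3,:3]@ray(p,u,v); o=E[:3,3]; return o+r*(z-o[2])/r[2]
def at_d(p,u,v):
    d=p['range_z'][int(round(v)),int(round(u))]; E=np.array(p['extrinsics']); return E[:3,:3]@(ray(p,u,v)*d)+E[:3,3]
def proj(p,X):
    E=np.array(p['extrinsics']); c=E[:3,:3].T@(np.array(X,float)-E[:3,3]); f,cx,cy,k=K(p); s=c[:2]/c[2]; s=s*(1+k*(s@s)); return s[0]*f+cx,s[1]*f+cy
def cloud(p):
    f,cx,cy,k=K(p); v,u=np.mgrid[0:480,0:640].astype(float)
    dx=(u-cx)/f; dy=(v-cy)/f; x,y=dx.copy(),dy.copy()
    for _ in range(30):
        q=1+k*(x*x+y*y); x=dx/q; y=dy/q
    d=p['range_z']; P=np.stack([x*d,y*d,d],-1); E=np.array(p['extrinsics']); return P@E[:3,:3].T+E[:3,3]
def save(p,n,crop=None,s=1):
    im=p['color'][:,:,::-1]
    if crop: a,b,c,d=crop; im=im[b:d,a:c]
    if s!=1: im=cv2.resize(im,None,fx=s,fy=s,interpolation=cv2.INTER_CUBIC)
    cv2.imwrite('pics/'+n+'.png',im)
E
python3 - <<'E'
from h import *
for n in('scene','top'):
    p=imaging.get_image(n); save(p,n+'0'); print(n,p['vfov'],p['cx'],p['cy'],p['k1'],p['shot'],np.round(p['extrinsics'],3).tolist())
    for t in('jig','jig_step','jig_stop','plate','lifter','lifter_grip','lifter_tip','tin','coupling'):
        print(t,[(np.round(r['point']).tolist(),round(r['score'],2)) for r in models.landmark_of(p,t)][:4])
s=ctrl.read_state(); print(s, ctrl.grip_point_offset)
E
```

```text
pics
scene 55.18998523782727 311.33411017552953 238.5376659987105 -0.05979919720209557 1 [[-0.728, -0.466, 0.503, 65.433], [-0.685, 0.479, -0.549, 571.371], [0.015, -0.744, -0.668, 691.825], [0.0, 0.0, 0.0, 1.0]]
jig [([344.0, 272.0], 0.97)]
jig_step [([347.0, 269.0], 0.75)]
jig_stop [([378.0, 250.0], 0.95), ([178.0, 350.0], 0.7)]
plate [([216.0, 293.0], 0.76), ([334.0, 278.0], 0.72)]
lifter [([211.0, 384.0], 0.8)]
lifter_grip [([207.0, 362.0], 0.87), ([178.0, 350.0], 0.28)]
lifter_tip [([181.0, 351.0], 0.61)]
tin [([362.0, 203.0], 0.67)]
coupling [([429.0, 221.0], 0.76)]
top 46.628822696467104 327.1820564927284 246.9876179529691 -0.15642058483509164 2 [[-0.023, -0.988, 0.155, 364.084], [-1.0, 0.026, 0.014, 79.725], [-0.018, -0.154, -0.988, 1172.363], [0.0, 0.0, 0.0, 1.0]]
jig [([362.0, 289.0], 0.85)]
jig_step [([364.0, 284.0], 0.65)]
jig_stop [([400.0, 292.0], 0.66)]
plate [([252.0, 222.0], 0.95), ([341.0, 282.0], 0.7)]
lifter [([458.0, 223.0], 0.74), ([191.0, 292.0], 0.61)]
lifter_grip [([185.0, 291.0], 0.91)]
lifter_tip [([195.0, 247.0], 0.94)]
tin [([458.0, 225.0], 0.79)]
coupling [([494.0, 296.0], 0.6)]
{'clock': 1.0, 'qpos': array([ 1.16319595,  0.6283892 ,  0.03843812,  1.51742141, -0.02702756,
        0.996273  , -0.01999581]), 'qd': array([ 0.00015678,  0.00137709, -0.00090244, -0.00018228,  0.00185204,
        0.00154818,  0.00028846]), 'tau': array([-8.46538715e-04, -5.63282812e+01,  1.22591313e+00, -1.93782485e+01,
        1.10230182e-02,  1.38609328e-03, -4.45051143e-06]), 'eef_pos': array([ 217.94042687, -612.3860815 ,  231.3124194 ]), 'tool_rot': array([ 3.14156894e+00, -9.64756183e-05,  3.41814160e-01]), 'force': array([-0.17539786,  0.21028663, -0.66526001]), 'torque': array([ 0.00555967, -0.01152779, -0.05285622]), 'width': 85.47975589101162} 18.700000000000003
```

View pics/scene0.png

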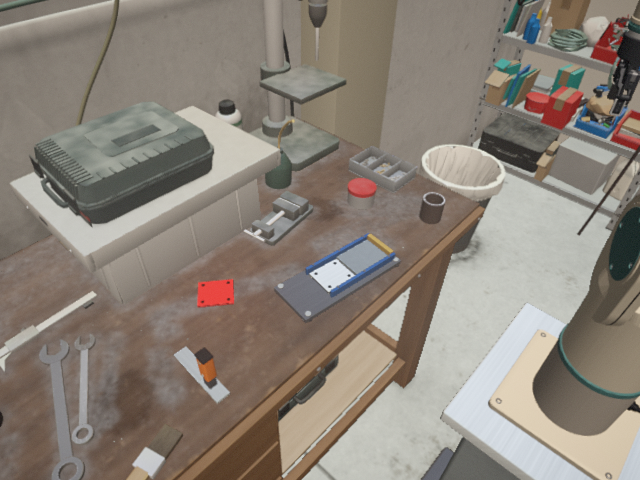

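View pics/top0.png

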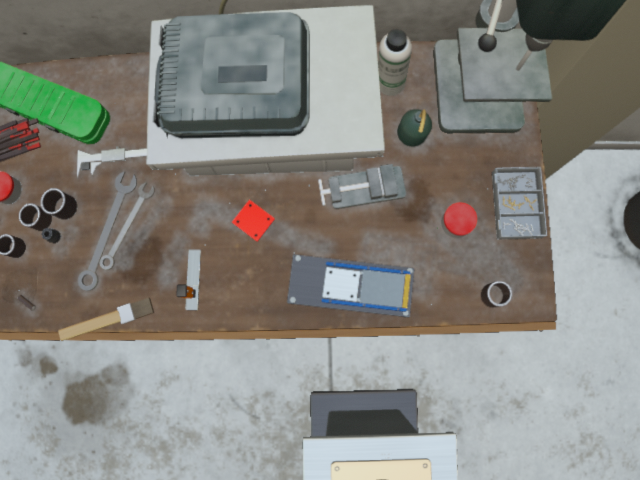

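Plate candidates are the red plate at top (254,220), which is ruled out, and the white/bright plate in the blue jig at (342,285), which I'll use. For the lifter, the orange grip on a grey blade at (188,290) is the one I want, not the wooden-handled scraper at (110,320) or the vise at (365,187). For a close check I'll crop both and measure.

Run:
```python
from h import *
p=imaging.get_image('top'); q=imaging.get_image('scene')
save(p,'t1',(160,230,430,330),2.9); save(q,'s1',(160,220,420,410),3)
np.savez('d.npz',ct=cloud(p),cs=cloud(q),it=p['color'],is_=q['color'])
C=cloud(p)
for n,(u,v) in dict(bench=(250,270),bench2=(420,250),bench3=(340,240),apron=(305,282),plate=(342,285),deck=(385,290),stop=(407,293),cheekU=(370,267),cheekD=(365,307),blade=(193,265),grip=(185,291)).items():
    print(n,np.round(C[v,u],1), np.round(np.nanmedian(C[v-1:v+2,u-1:u+2,2]),1))
D=cloud(q)
for n,(u,v) in dict(bench=(250,330),bench2=(330,230),apron=(303,295),plate=(330,276),deck=(357,258)).items():
    print(n,np.round(D[v,u],1))
```

```text
bench [5.026e+02 2.623e+02 2.000e-01] 0.4
bench2 [ 536.1 -100.8    0.7] -0.0
bench3 [562.4  69.1  -1. ] -2.1
apron [473.2 144.9  10.8] 12.8
plate [463.8  67.8  24.7] 23.1
deck [451.5 -21.1  19.8] 20.4
stop [443.4 -65.4  28.6] 30.2
cheekU [498.6   9.2  33.8] 30.1
cheekD [417.8  21.1  12.7] 13.3
blade [515.9 385.4   3.2] 3.3
grip [453.4 379.1  87.3] 90.6
bench [493.6 266.4   0.7]
bench2 [574.8 -47.8   0.9]
apron [476.4 143.4  10.8]
plate [465.3  77.2  22.6]
deck [460.5  -3.   20. ]
```

View pics/t1.png

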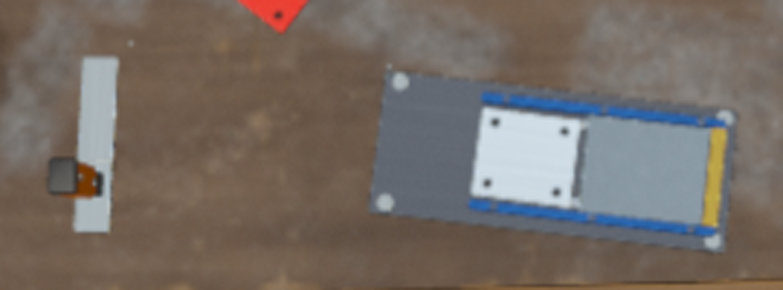

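View pics/s1.png

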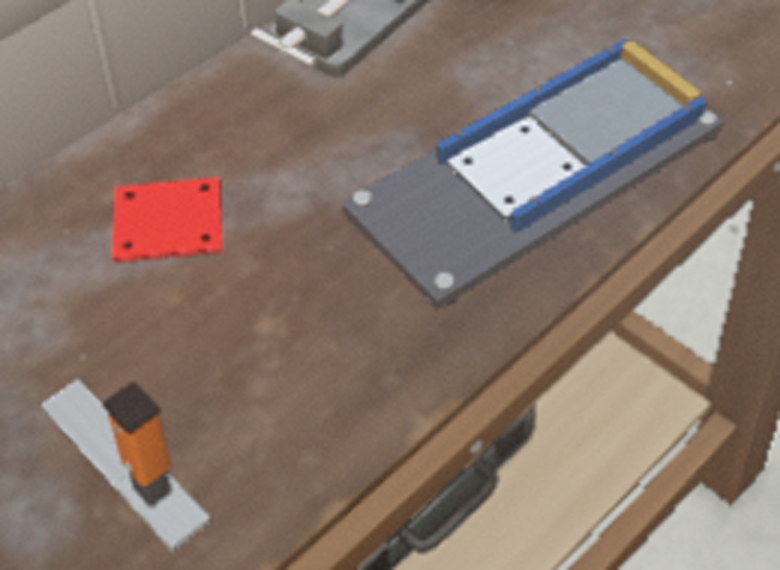

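The crops agree: the bright plate with four holes sits in the blue-cheeked jig, and the orange-gripped lifter stands with its blade pointing away from the robot. Next come magnified crops to fit the poses.

Run:
```python
import numpy as np,cv2
d=np.load('d.npz')
def c(im,a,b,w,h,s,n):
    x=cv2.resize(im[b:b+h,a:a+w,::-1],None,fx=s,fy=s,interpolation=cv2.INTER_LINEAR)
    for i in range(0,w,10): cv2.putText(x,str(a+i),(i*s,8),0,.3,(0,255,255),1); x[:12,i*s]=255
    for i in range(0,h,10): cv2.putText(x,str(b+i),(0,i*s+4),0,.3,(0,255,255),1); x[i*s,:12]=255
    cv2.imwrite('pics/'+n+'.png',x)
c(d['it'],285,250,130,70,6,'t2'); c(d['is_'],270,230,132,92,6,'s2'); c(d['it'],170,245,60,70,8,'t3'); c(d['is_'],165,335,75,70,8,'s3')
```

```text
(no output)
```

View pics/t2.png

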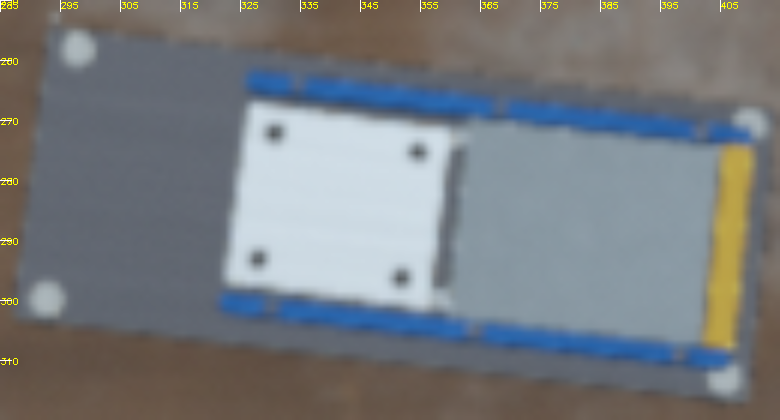

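View pics/s2.png

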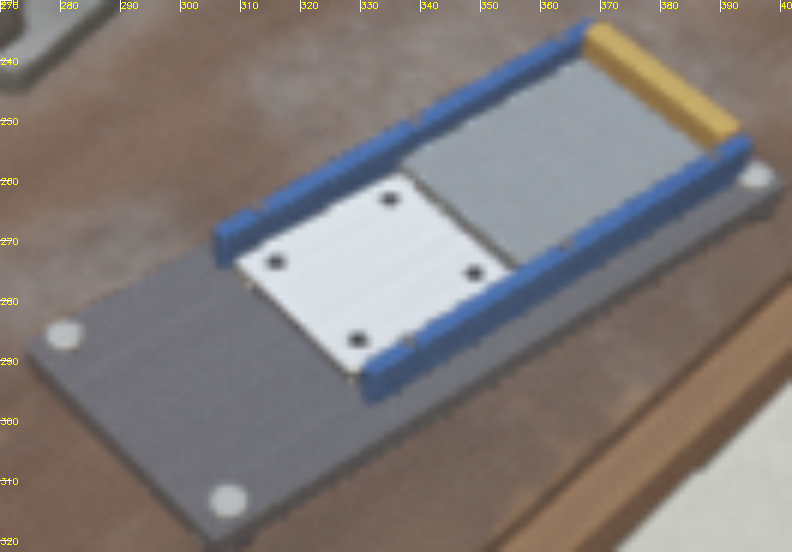

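View pics/t3.png

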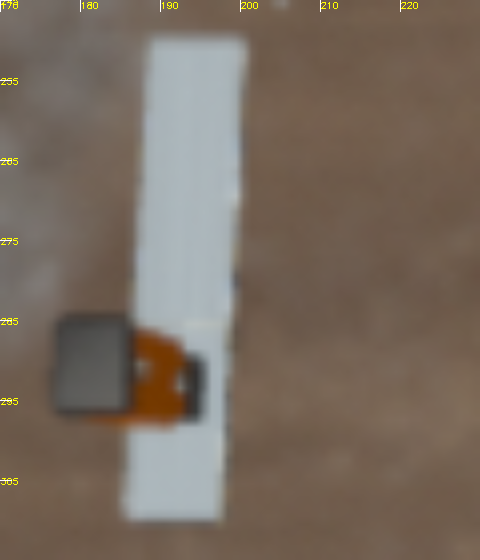

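View pics/s3.png

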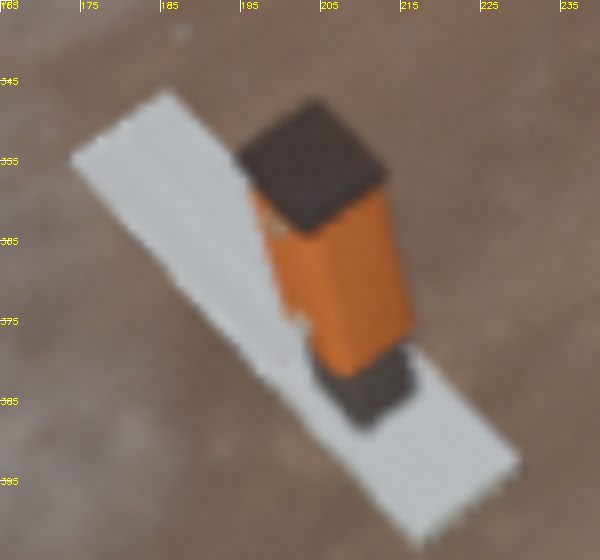

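```bash
cat > fit.py <<'E'
from h import *
from scipy.optimize import least_squares
p=imaging.get_image('top'); q=imaging.get_image('scene')
def px(o,s,a): return np.array([o[0]+(a[0]+.5)/s-.5,o[1]+(a[1]+.5)/s-.5])
def T(v,X):
    c,s=np.cos(v[2]),np.sin(v[2]); return np.array([v[0]+c*X[0]-s*X[1],v[1]+s*X[0]+c*X[1],v[3]+X[2]])
def fit(obs,v0,bias=True):
    # obs: (cam, X, pixel); bias: per-camera pixel shift w/ prior
    def r(w):
        v=w[:4]; out=[]
        for c,X,u in obs:
            b=w[4:6] if c is p else w[6:8]
            out+=list(np.array(proj(c,T(v,X)))+b-u)
        return np.array(out+list(w[4:8]/1.0))
    s=least_squares(r,list(v0)+[0]*4,loss='soft_l1'); return s.x,s.fun
if __name__=='__main__':
    o=(285,250);J=[]
    for X,a in [((-150,52,12),(50,28)),((-150,-52,12),(14,318)),((108,-52,12),(745,400)),((108,52,12),(770,108)),((88,35,33),(722,146)),((88,-35,33),(706,346)),((98,35,33),(752,146)),((98,-35,33),(734,348))]: J.append((p,X,px(o,6,a)))
    o=(270,230)
    for X,a in [((-150,52,12),(27,350)),((-150,-52,12),(212,540)),((108,-52,12),(780,182)),((88,35,33),(585,35)),((88,-35,33),(715,150)),((98,35,33),(603,22)),((98,-35,33),(740,128))]: J.append((q,X,px(o,6,a)))
    v,f=fit(J,(460,20,-1.57,2)); print('jig',np.round(v,3)); print(np.round(f,1))
    jig=v
    P=[]
    for X,a in [((-35,31,6),(248,102)),((-35,-31,6),(225,285)),((35,31,6),(455,125)),((35,-31,6),(437,308))]: P.append((p,X,px((285,250),6,a)))
    for X,a in [((-35,31,6),(237,262)),((35,31,6),(402,172)),((35,-31,6),(515,270)),((-35,-31,6),(350,375))]: P.append((q,X,px((270,230),6,a)))
    v,f=fit(P,(465,70,-1.57,15)); print('plate',np.round(v,3)); print(np.round(f,1))
    c,s=np.cos(jig[2]),np.sin(jig[2]); d=v[:2]-jig[:2]; print('plate in jig',c*d[0]+s*d[1],-s*d[0]+c*d[1],v[2]-jig[2],v[3]-jig[3])
    L=[]
    for X,a in [((95,13,1.5),(150,37)),((95,-13,1.5),(247,37)),((-34,13,5),(124,520)),((-34,-13,5),(221,520))]: L.append((p,X,px((170,245),8,a)))
    for X,a in [((95,13,1.5),(70,157)),((95,-13,1.5),(168,88)),((-34,13,5),(420,535)),((-34,-13,5),(520,460))]: L.append((q,X,px((165,335),8,a)))
    v,f=fit(L,(450,380,0,0)); print('lifter',np.round(v,3)); print(np.round(f,1))
    print('cap', at_z(p,*px((170,245),8,(94,363)),93), at_z(q,*px((165,335),8,(312,167)),93))
    for n,c in (('t',p),('s',q)):
        a=np.array(models.landmark_of(c,'lifter_grip')[0]['point']); b=np.array(models.landmark_of(c,'lifter_tip')[0]['point']); print(n,at_z(c,*a,60),at_z(c,*b,0))
        print([np.round(at_z(c,*models.landmark_of(c,t)[0]['point'],z)) for t,z in (('jig_step',21.5),('jig_stop',21.5))])
E
python3 fit.py
```

```text
jig [ 4.62415e+02  2.76920e+01 -1.71000e+00 -5.58900e+00 -4.36000e-01
  3.55000e-01  9.90000e-02 -5.34000e-01]
[-0.1 -0.4 -0.3  0.1  0.6  0.5  1.2 -0.   0.2 -0.5 -0.5 -0.1 -0.   0.
 -0.3  0.1 -0.9 -0.4  0.5  0.8  0.9  0.6 -0.7  0.1  0.7 -1.6 -0.4  0.4
 -0.1  0.1 -0.4  0.4  0.1 -0.5]
plate [ 4.66439e+02  6.91700e+01 -1.71800e+00  1.54620e+01  1.18000e-01
 -1.39000e-01  4.90000e-02  1.76000e-01]
[ 0.6  0.4  0.7 -0.5 -0.5  0.6 -1.  -0.3  0.  -0.2 -1.1  0.   0.   0.8
  0.9 -0.7  0.1 -0.1  0.   0.2]
plate in jig -41.63542791021018 -1.7823721005112976 -0.00754585425505927 21.050766234746284
lifter [ 4.54599e+02  3.86208e+02 -3.40000e-02  1.33100e+00 -6.80000e-02
 -8.70000e-02  6.80000e-02  6.60000e-02]
[ 0.   0.2 -0.3  0.3  0.2 -0.3  0.1 -0.1 -0.1 -0.2  0.1 -0.1 -0.2  0.5
  0.1 -0.3 -0.1 -0.1  0.1  0.1]
cap [455.20192382 385.0110045   93.        ] [451.13512249 388.00047432  93.        ]Traceback (most recent call last):
  File "fit.py", line 34, in <module>
    a=np.array(models.landmark_of(c,'lifter_grip')[0]['point']); b=np.array(models.landmark_of(c,'lifter_tip')[0]['point']); print(n,at_z(c,*a,60),at_z(c,*b,0))
                                                                            ~~~~~~~~~~~~~~~~~~~~~~~~~~~~~~~~~~^^^
IndexError: list index out of range
```

```bash
cat > fit2.py <<'E'
import fit
from fit import *
from scipy.optimize import least_squares
d=np.load('d.npz'); ct,cs=d['ct'],d['cs']
jv=np.array([462.4,27.7,-1.71]); c,s=np.cos(jv[2]),np.sin(jv[2])
for n,C in(('t',ct),('s',cs)):
    dx=C[...,0]-jv[0]; dy=C[...,1]-jv[1]; X=c*dx+s*dy; Y=-s*dx+c*dy
    def med(x0,x1,y0,y1,z0=-20,z1=50):
        m=(X>x0)&(X<x1)&(Y>y0)&(Y<y1)&(C[...,2]>z0)&(C[...,2]<z1); return round(float(np.mean(C[...,2][m])),2),int(m.sum())
    print(n,'apron',med(-130,-95,-40,40),'plate',med(-65,-20,-25,25),'deck',med(15,75,-25,25),'stop',med(90,96,-25,25),'bench+',med(-120,80,60,90,-20,10),'bench-',med(-120,80,-90,-65,-20,10),'benchL',med(-200,-170,-40,40,-20,10))
E
python3 fit2.py
```

```text
t apron (12.93, 633) plate (22.12, 519) deck (20.44, 690) stop (33.66, 74) bench+ (0.47, 1300) bench- (-0.63, 1134) benchL (0.62, 525)
s apron (12.41, 552) plate (21.52, 396) deck (19.97, 471) stop (33.4, 43) bench+ (0.06, 829) bench- (-1.06, 1026) benchL (-0.27, 531)
```

```bash
cat > fit3.py <<'E'
from h import *
from fit import px,T
from scipy.optimize import least_squares
p=imaging.get_image('top'); q=imaging.get_image('scene')
def fit(obs,v0,z,zs=0.4):
    def r(w):
        v=w[:4]; out=[]
        for c,X,u in obs:
            b=w[4:6] if c is p else w[6:8]
            out+=list(np.array(proj(c,T(v,X)))+b-u)
        return np.array(out+list(w[4:8]/1.0)+[(w[3]-z)/zs])
    s=least_squares(r,list(v0)+[z]+[0]*4,loss='soft_l1'); return s.x,s.fun
J=[]
o=(285,250)
for X,a in [((-150,52,12),(50,28)),((-150,-52,12),(14,318)),((108,-52,12),(745,400)),((108,52,12),(770,108)),((88,35,33),(722,146)),((88,-35,33),(706,346)),((98,35,33),(752,146)),((98,-35,33),(734,348))]: J.append((p,X,px(o,6,a)))
o=(270,230)
for X,a in [((-150,52,12),(27,350)),((-150,-52,12),(212,540)),((108,-52,12),(780,182)),((88,35,33),(585,35)),((88,-35,33),(715,150)),((98,35,33),(603,22)),((98,-35,33),(740,128))]: J.append((q,X,px(o,6,a)))
P=[]
for X,a in [((-35,31,6),(248,102)),((-35,-31,6),(225,285)),((35,31,6),(455,125)),((35,-31,6),(437,308))]: P.append((p,X,px((285,250),6,a)))
for X,a in [((-35,31,6),(237,262)),((35,31,6),(402,172)),((35,-31,6),(515,270)),((-35,-31,6),(350,375))]: P.append((q,X,px((270,230),6,a)))
for cams in ((p,q),(p,),(q,)):
    f=lambda O:[o for o in O if any(o[0] is c for c in cams)]
    j,fj=fit(f(J),(462,28,-1.71),0.8); v,fp=fit(f(P),(465,70,-1.71),15.8)
    print('jig',np.round(j,3),'rms',np.std(fj)); print('plate',np.round(v,3),np.std(fp))
    c,s=np.cos(j[2]),np.sin(j[2]); d=v[:2]-j[:2]; print('plate in jig',c*d[0]+s*d[1],-s*d[0]+c*d[1],v[2]-j[2])
E
python3 fit3.py
python3 - <<'E'
import sys; sys.path.insert(0,'.')
from h import *
p=imaging.get_image('top')
for t in('lifter_grip','lifter_tip','jig_step','jig_stop'): print(t,[np.round(at_z(p,*r['point'],dict(lifter_grip=60,lifter_tip=0,jig_step=20.3,jig_stop=20.3)[t])) for r in models.landmark_of(p,t)])
print(ctrl.read_state()['clock'])
E
```

```text
jig [ 4.61107e+02  2.95080e+01 -1.71000e+00  7.28000e-01  1.06000e-01
  1.00000e-02 -5.60000e-02  6.72000e-01] rms 0.6453483135789427
plate [ 4.66353e+02  6.92640e+01 -1.71800e+00  1.57970e+01  1.48000e-01
 -1.60000e-01  4.30000e-02  2.29000e-01] 0.5448903438124405
plate in jig -40.099755228036116 -0.30809342233459525 -0.00813361188489603
jig [ 4.6115e+02  2.9242e+01 -1.7090e+00  7.7300e-01 -5.0000e-03  4.9000e-02
  0.0000e+00  0.0000e+00] rms 0.4728268622651537
plate [ 4.66718e+02  6.87370e+01 -1.70600e+00  1.58080e+01 -2.00000e-03
 -1.90000e-02  0.00000e+00  0.00000e+00] 0.44592421715201097
plate in jig -39.88593608747038 0.08821677230304203 0.0023803237687964884
jig [ 4.60734e+02  3.01130e+01 -1.71100e+00  7.61000e-01 -0.00000e+00
 -0.00000e+00 -2.80000e-02  4.67000e-01] rms 0.7183181208182168
plate [ 4.65505e+02  7.01390e+01 -1.73700e+00  1.58030e+01  0.00000e+00
  0.00000e+00  3.60000e-02 -5.30000e-02] 0.4677735949213741
plate in jig -40.29984884118376 -0.8743557747748145 -0.025954764986795942
lifter_grip [array([457., 385.,  60.])]
lifter_tip [array([552., 382.,   0.])]
jig_step [array([464.,  26.,  20.])]
jig_stop [array([449., -57.,  20.])]
1.85
```

```bash
cat > mv.py <<'E'
from h import *
def rows(W, base=None):
    """W: list of (x,y,z,yaw_rad,open_mm) world targets -> text, tool axes of present pose"""
    s=ctrl.read_state(); P=s['eef_pos'] if base is None else np.array(base[:3]); yaw=s['tool_rot'][2] if base is None else base[3]
    c,n=np.cos(yaw),np.sin(yaw); out=[]
    for x,y,z,w,o in W:
        d=np.array([x,y,z])-P; a=(w-yaw+np.pi)%(2*np.pi)-np.pi
        out.append('%.4f %.4f %.4f %.1f %.3f'%((d[0]*c+d[1]*n)/1e3,(d[0]*n-d[1]*c)/1e3,-d[2]/1e3,-np.degrees(a),o/1e3))
    return '; '.join(out)
def st():
    s=ctrl.read_state(); print(round(s['clock'],3),np.round(s['eef_pos'],2),np.round(s['tool_rot'],4),'F',np.round(s['force'],2),'T',np.round(s['torque'],3),'w',round(s['width'],1),'q',np.round(s['qpos'],2))
E
python3 - <<'E'
from mv import *
W=[]
for i in range(1,13):
    t=i/12; a=-1.228+t*(-0.2+1.228); r=650; W.append((r*np.cos(a),r*np.sin(a),231,0.342+t*0.6,85))
print(rows(W,(217.897,-612.404,231.313,0.3418)))
E
```

```text
0.0562 -0.0025 0.0003 -2.9 0.085; 0.1114 -0.0096 0.0003 -5.7 0.085; 0.1658 -0.0215 0.0003 -8.6 0.085; 0.2190 -0.0380 0.0003 -11.5 0.085; 0.2705 -0.0590 0.0003 -14.3 0.085; 0.3201 -0.0843 0.0003 -17.2 0.085; 0.3673 -0.1138 0.0003 -20.1 0.085; 0.4119 -0.1472 0.0003 -22.9 0.085; 0.4534 -0.1843 0.0003 -25.8 0.085; 0.4916 -0.2248 0.0003 -28.7 0.085; 0.5262 -0.2684 0.0003 -31.5 0.085; 0.5569 -0.3148 0.0003 -34.4 0.085
```

{"op": "drive_tool", "data": {
  "deltas": "0.056 -0.002 0 -3 0.085; 0.111 -0.01 0 -6 0.085; 0.166 -0.021 0 -9 0.085; 0.219 -0.038 0 -12 0.085; 0.27 -0.059 0 -14 0.085; 0.32 -0.084 0 -17 0.085; 0.367 -0.114 0 -20 0.085; 0.412 -0.147 0 -23 0.085; 0.453 -0.184 0 -26 0.085; 0.492 -0.225 0 -29 0.085; 0.526 -0.268 0 -32 0.085; 0.557 -0.315 0 -34 0.085"
}}

```text
clock: 3.35
eef_pos: [637.8, -127.4, 231.3]
tool_rot: [3.141, -0.0, 0.936]
force: [0.1, 0.8, 0.0]
width: 85.2
```

Run:
```python
from mv import *
st()
W=[]
for i in range(1,12):
    t=i/11; a=-0.2+t*(.704+.2); r=650-t*54; W.append((r*np.cos(a),r*np.sin(a),231-t*71,0.935+t*0.602,85))
print(rows(W))
```

```text
3.35 [ 637.82 -127.44  231.34] [ 3.1409e+00 -2.0000e-04  9.3620e-01] F [0.13 0.83 0.01] T [-0.005 -0.001  0.071] w 85.2 q [ 0.22  0.63 -0.12  1.51  0.08  1.   -0.55]
0.0432 -0.0283 0.0068 -3.1 0.085; 0.0854 -0.0605 0.0133 -6.2 0.085; 0.1245 -0.0957 0.0197 -9.3 0.085; 0.1603 -0.1337 0.0262 -12.5 0.085; 0.1925 -0.1743 0.0326 -15.6 0.085; 0.2211 -0.2171 0.0391 -18.7 0.085; 0.2458 -0.2617 0.0455 -21.9 0.085; 0.2666 -0.3078 0.0520 -25.0 0.085; 0.2833 -0.3552 0.0584 -28.2 0.085; 0.2960 -0.4034 0.0649 -31.3 0.085; 0.3045 -0.4520 0.0713 -34.4 0.085
```

{"op": "drive_tool", "data": {
  "deltas": "0.043 -0.028 0.007 -3 0.085; 0.085 -0.06 0.013 -6 0.085; 0.124 -0.096 0.02 -9 0.085; 0.16 -0.134 0.026 -12 0.085; 0.192 -0.174 0.033 -16 0.085; 0.221 -0.217 0.039 -19 0.085; 0.246 -0.262 0.046 -22 0.085; 0.267 -0.308 0.052 -25 0.085; 0.283 -0.355 0.058 -28 0.085; 0.296 -0.403 0.065 -31 0.085; 0.304 -0.452 0.071 -34.5 0.085; 0.304 -0.452 0.071 -34.5 0.085"
}}

```text
clock: 4.85
eef_pos: [449.3, 388.5, 160.1]
tool_rot: [-3.139, -0.002, 1.546]
force: [-0.4, -0.4, -0.2]
width: 85.2
```

Run:
```python
from mv import *
st()
print(rows([(454.6,386.2,100,1.537,85),(454.6,386.2,40,1.537,85)]))
p=imaging.get_image('scene'); save(p,'s4',(120,280,320,430),4)
```

```text
4.85 [449.31 388.5  160.14] [-3.1387e+00 -2.2000e-03  1.5460e+00] F [-0.37 -0.38 -0.22] T [-0.04  -0.034 -0.02 ] w 85.2 q [-0.6   0.64 -0.26  1.74  0.21  0.78 -0.98]
-0.0022 0.0053 0.0601 0.5 0.085; -0.0022 0.0053 0.1201 0.5 0.085
```

View pics/s4.png

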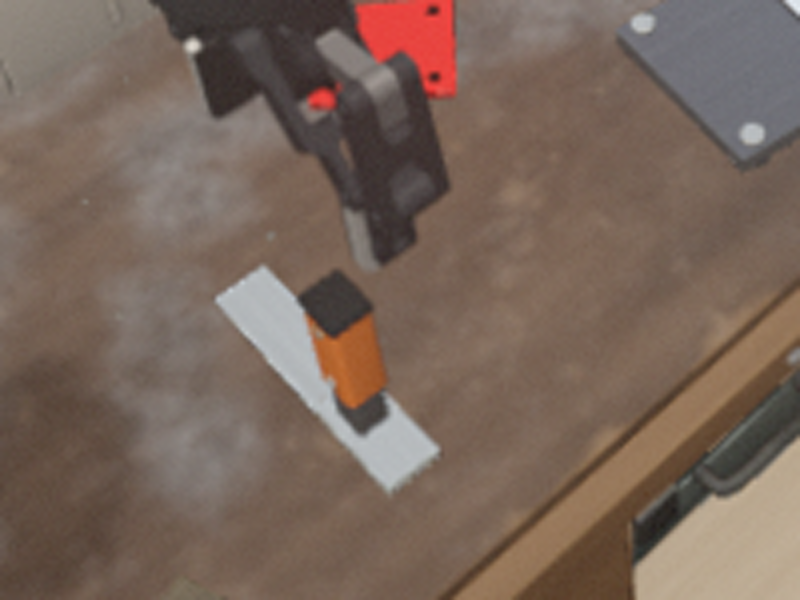

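{"op": "drive_tool", "data": {
  "deltas": "0.001 0 0.04 0 0.085; 0.001 0 0.08 0 0.085; 0.001 0 0.1 0 0.085; 0.001 0 0.12 0 0.085; 0.001 0 0.12 0 0.085; 0.001 0 0.12 0 0.085"
}}

```text
clock: 5.65
eef_pos: [455.1, 384.7, 41.0]
tool_rot: [3.14, -0.0, 1.536]
force: [-0.4, 0.5, -1.0]
width: 85.0
```

Run:
```python
from mv import *
st()
p=imaging.get_image('scene'); save(p,'s5',(120,280,320,430),4)
p=imaging.get_image('top'); save(p,'t5',(140,220,270,320),6)
```

```text
5.65 [455.1  384.67  41.04] [ 3.1403e+00 -4.0000e-04  1.5359e+00] F [-0.36  0.49 -0.99] T [-0.056 -0.014  0.058] w 85.0 q [-0.63  0.81 -0.19  1.81  0.27  0.54 -1.03]
```

View pics/s5.png

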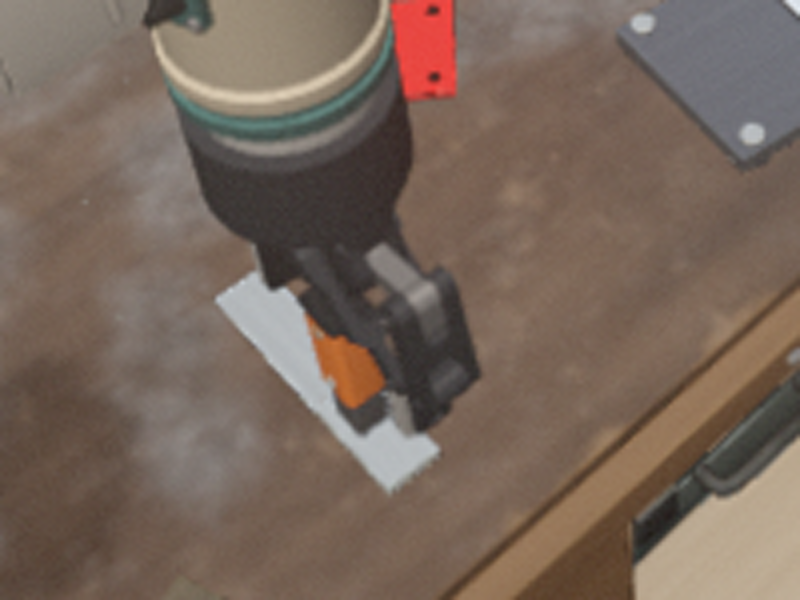

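View pics/t5.png

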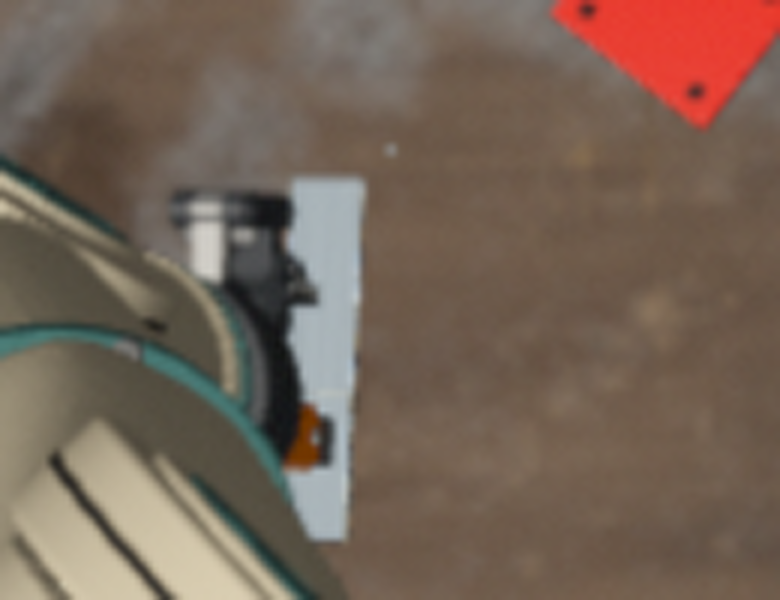

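The grip sits between the open fingers, around (345,360) in the scene crop. Closing on it now.

{"op": "drive_tool", "data": {
  "deltas": "0 0 0 0 0.04; 0 0 0 0 0.015; 0 0 0 0 0.015; 0 0 0 0 0.015; 0 0 0 0 0.015; 0 0 0 0 0.015; 0 0 0 0 0.015"
}}

```text
clock: 6.62
eef_pos: [454.2, 385.2, 40.5]
tool_rot: [3.141, -0.0, 1.537]
force: [0.6, -0.9, 3.7]
width: 23.5
```

Run:
```python
from mv import *
st()
```

```text
6.625 [454.22 385.17  40.55] [ 3.1410e+00 -4.0000e-04  1.5373e+00] F [ 0.64 -0.86  3.68] T [-0.042 -0.133  0.013] w 23.5 q [-0.63  0.82 -0.19  1.81  0.27  0.54 -1.03]
```

{"op": "drive_tool", "data": {
  "deltas": "0 0 -0.02 0 0.015; 0 0 -0.06 0 0.015; 0 0 -0.08 0 0.015; 0 0 -0.08 0 0.015; 0 0 -0.08 0 0.015"
}}

```text
clock: 7.25
eef_pos: [452.9, 384.1, 118.9]
tool_rot: [-3.14, 0.002, 1.537]
force: [-0.3, 0.0, -2.6]
width: 22.9
```

Run:
```python
from mv import *
st()
p=imaging.get_image('scene'); save(p,'s6',(100,230,320,400),3.6)
p=imaging.get_image('top'); save(p,'t6',(140,200,270,320),6)
```

```text
7.25 [452.92 384.13 118.89] [-3.1395e+00  2.1000e-03  1.5374e+00] F [-0.31  0.02 -2.59] T [-0.018  0.054  0.027] w 22.9 q [-0.6   0.7  -0.24  1.77  0.24  0.7  -1.  ]
```

View pics/s6.png

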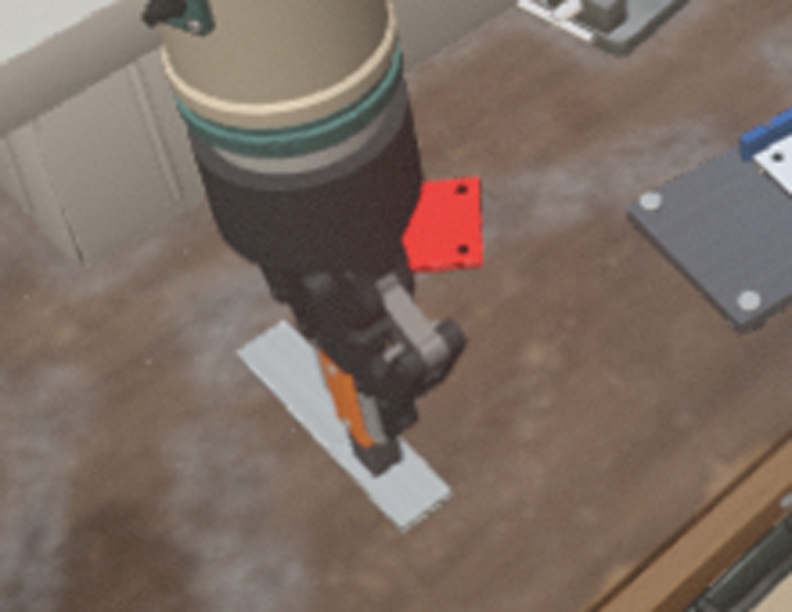

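View pics/t6.png

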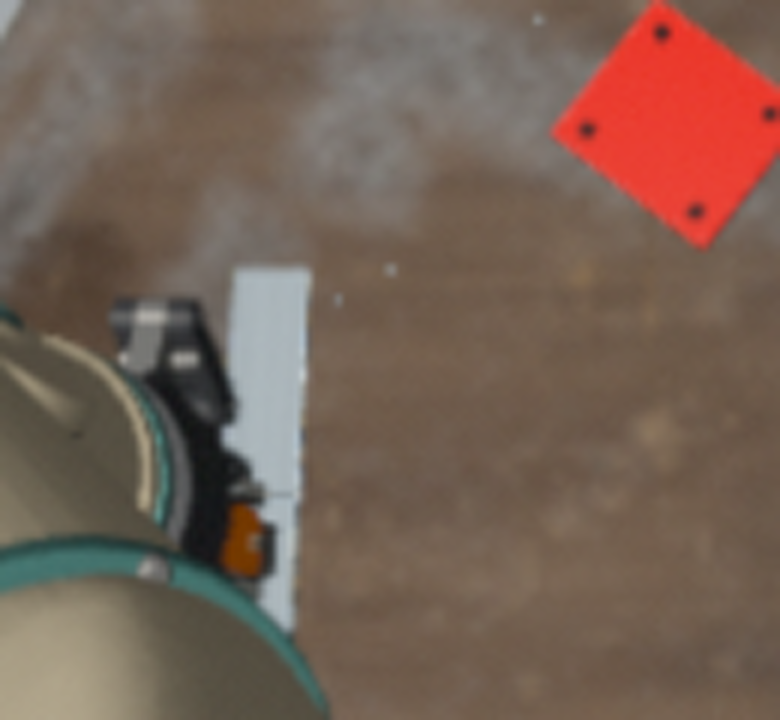

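Run:
```python
from mv import *
W=[]
for i in range(1,11):
    t=i/10; W.append((453+t*33.5,384.5+t*(217.6-384.5),120-t*45,1.537-t*1.676,15))
print(rows(W,(453.5,384.5,120,1.537)))
```

```text
-0.0166 0.0034 0.0045 9.6 0.015; -0.0332 0.0073 0.0090 19.2 0.015; -0.0497 0.0112 0.0135 28.8 0.015; -0.0663 0.0151 0.0180 38.4 0.015; -0.0829 0.0191 0.0225 48.0 0.015; -0.0994 0.0230 0.0270 57.6 0.015; -0.1160 0.0269 0.0315 67.2 0.015; -0.1326 0.0308 0.0360 76.8 0.015; -0.1491 0.0347 0.0405 86.4 0.015; -0.1657 0.0386 0.0450 96.0 0.015
```

{"op": "drive_tool", "data": {
  "deltas": "-0.017 0.003 0.005 9.6 0.015; -0.033 0.007 0.009 19 0.015; -0.05 0.011 0.014 29 0.015; -0.066 0.015 0.018 38 0.015; -0.083 0.019 0.022 48 0.015; -0.099 0.023 0.027 58 0.015; -0.116 0.027 0.032 67 0.015; -0.133 0.031 0.036 77 0.015; -0.149 0.035 0.04 86 0.015; -0.166 0.039 0.045 96 0.015; -0.166 0.039 0.045 96 0.015; -0.166 0.039 0.045 96 0.015"
}}

```text
clock: 8.85
eef_pos: [486.9, 218.8, 75.0]
tool_rot: [-3.141, 0.001, -0.134]
force: [0.2, 0.1, -3.2]
width: 23.1
```

Run:
```python
from mv import *
st()
p=imaging.get_image('scene'); save(p,'s7',(230,220,420,340),4)
q=imaging.get_image('top'); save(q,'t7',(250,240,420,330),4.5)
for n,c in (('t',q),('s',p)):
    print(n,[(np.round(r['point'],1),round(r['score'],2),np.round(at_z(c,*r['point'],34.5),1)) for r in models.landmark_of(c,'lifter_tip')])
```

```text
8.85 [486.93 218.85  74.96] [-3.1413e+00  7.0000e-04 -1.3440e-01] F [ 0.24  0.11 -3.21] T [-0.012  0.034  0.023] w 23.1 q [-0.59  0.71  0.18  1.97 -0.26  0.48 -1.93]
t [(array([401.8, 290.8]), 0.61, array([447.8, -54.2,  34.5])), (array([317.5, 279.6]), 0.55, array([475.3, 117.8,  34.5]))]
s [(array([307.4, 280.2]), 0.96, array([482.4, 125. ,  34.5]))]
```

View pics/s7.png

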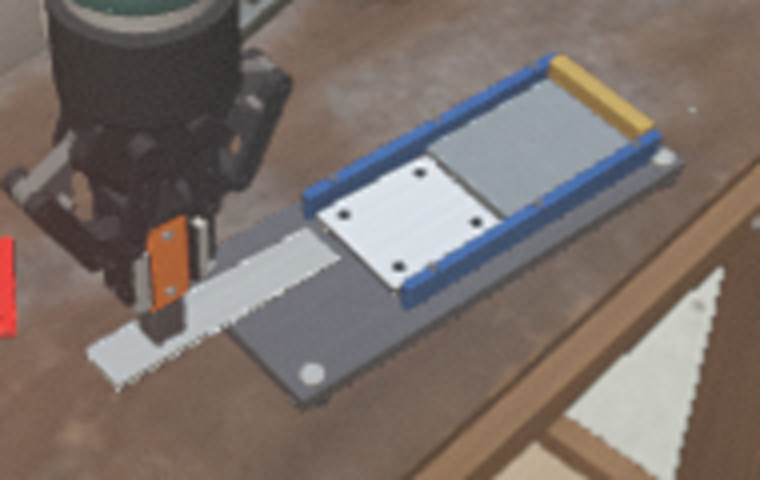

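View pics/t7.png

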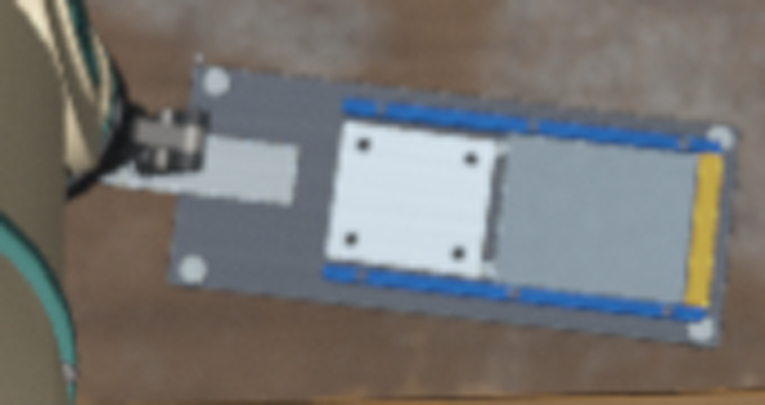

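```bash
cat > tri.py <<'E'
from h import *
from scipy.optimize import least_squares
def tri(p,a,q,b,x0=(480,120,30)):
    s=least_squares(lambda X:np.r_[np.array(proj(p,X))-a,np.array(proj(q,X))-b],x0); return s.x,s.fun
def jig(X,j=(461.1,29.4,-1.71)):
    c,s=np.cos(j[2]),np.sin(j[2]); d=np.array(X[:2])-j[:2]; return np.array([c*d[0]+s*d[1],-s*d[0]+c*d[1],X[2]-.75])
E
python3 - <<'E'
from tri import *
p=imaging.get_image('top'); q=imaging.get_image('scene')
g=lambda o,s,a:np.array([o[0]+(a[0]+.5)/s-.5,o[1]+(a[1]+.5)/s-.5])
R=[]
for a,b in (((299,146),(306,228)),((293,206),(340,260))):
    X,f=tri(p,g((250,240),4.5,a),q,g((230,220),4,b)); print(np.round(X,1),np.round(f,2),np.round(jig(X),1)); R.append(X)
m=np.mean(R,0); print(np.round(m,1),jig(m)); print('expected tip top', jig([486.93+95*np.cos(-1.705),218.85+95*np.sin(-1.705),36]))
# plate near-edge corners likewise
for a,b in (((346,121),(317,215)),((326,260),(392,288))):
    X,f=tri(p,g((250,240),4.5,a),q,g((230,220),4,b),(470,100,20)); print('plate',np.round(jig(X),1),np.round(f,2))
E
```

```text
[490.7 120.3  34.9] [ 0.07  0.1  -0.11 -0.02] [-94.1  16.7  34.2]
[463.8 123.9  35. ] [-0.1  -0.14  0.16  0.03] [-94.  -10.4  34.3]
[477.3 122.1  35. ] [-94.03547855   3.13785191  34.22399978]
expected tip top [-96.20263018  -0.23190727  35.25      ]
plate [-74.6  32.4  17.9] [ 0.1   0.13 -0.16 -0.03]
plate [-77.3 -31.6  21. ] [-0.37 -0.52  0.59  0.1 ]
```

{"op": "drive_tool", "data": {
  "deltas": "-0.0025 0 0.009 0 0.015; -0.0025 0 0.016 0 0.015; -0.0025 0 0.019 0 0.015; -0.0025 0 0.0195 0 0.015; -0.0025 0 0.0195 0 0.015"
}}

```text
clock: 9.78
eef_pos: [485.0, 218.1, 55.9]
tool_rot: [-3.142, -0.0, -0.138]
force: [-0.2, -0.3, -2.4]
width: 23.2
```

Run:
```python
from mv import *
st()
```

```text
9.775 [484.98 218.12  55.85] [-3.1416e+00 -2.0000e-04 -1.3830e-01] F [-0.16 -0.28 -2.44] T [ 0.04   0.    -0.011] w 23.2 q [-0.58  0.74  0.17  1.99 -0.27  0.44 -1.93]
```

{"op": "drive_tool", "data": {
  "deltas": "0 0 0.0005 0 0.015; 0 0 0.001 0 0.015; 0 0 0.0015 0 0.015; 0 0 0.0015 0 0.015"
}}

```text
clock: 10.28
eef_pos: [484.8, 218.2, 54.3]
tool_rot: [3.142, 0.0, -0.138]
force: [0.1, 0.2, -3.6]
width: 23.4
```

{"op": "drive_tool", "data": {
  "deltas": "0 0 0.0004 0 0.015; 0 0 0.0008 0 0.015; 0 0 0.0008 0 0.015"
}}

```text
clock: 10.65
eef_pos: [484.8, 218.2, 53.5]
tool_rot: [3.142, 0.0, -0.138]
force: [0.0, -0.0, -2.5]
width: 23.2
```

{"op": "drive_tool", "data": {
  "deltas": "0 0 0.0003 0 0.015; 0 0 0.0005 0 0.015; 0 0 0.0005 0 0.015"
}}

```text
clock: 11.02
eef_pos: [484.8, 218.2, 53.0]
tool_rot: [3.142, -0.0, -0.138]
force: [-0.1, 0.8, -2.8]
width: 23.5
```

{"op": "drive_tool", "data": {
  "deltas": "0 0 0.0003 0 0.015; 0 0 0.0005 0 0.015; 0 0 0.0005 0 0.015"
}}

```text
clock: 11.4
eef_pos: [484.8, 218.2, 52.5]
tool_rot: [-3.142, -0.0, -0.138]
force: [-0.3, 0.3, -1.4]
width: 23.3
```

{"op": "drive_tool", "data": {
  "deltas": "0 0 0.0003 0 0.015; 0 0 0.0005 0 0.015; 0 0 0.0005 0 0.015"
}}

```text
clock: 11.78
eef_pos: [484.9, 218.3, 52.4]
tool_rot: [-3.141, -0.0, -0.138]
force: [-1.3, 0.6, 5.1]
width: 22.7
```

Run:
```python
from mv import *
st()
p=imaging.get_image('scene'); save(p,'s8',(250,240,380,340),6); st()
```

```text
11.775 [484.86 218.26  52.44] [-3.1413e+00 -1.0000e-04 -1.3810e-01] F [-1.31  0.55  5.06] T [-0.316  0.387 -0.063] w 22.7 q [-0.58  0.74  0.16  1.99 -0.27  0.43 -1.93]
11.825 [484.92 218.22  52.45] [-3.1413e+00 -2.0000e-04 -1.3830e-01] F [-1.69  0.31  5.36] T [-0.374  0.346 -0.046] w 23.2 q [-0.58  0.74  0.16  1.99 -0.27  0.43 -1.93]
```

View pics/s8.png

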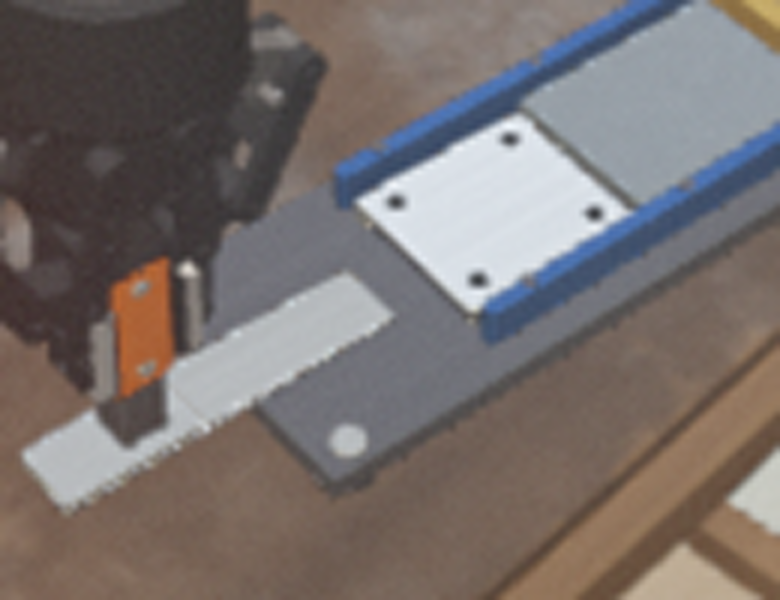

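Run:
```python
from tri import *
q=imaging.get_image('scene'); g=lambda o,s,a:np.array([o[0]+(a[0]+.5)/s-.5,o[1]+(a[1]+.5)/s-.5])
for n,a,z in(('tip',(348,272),14.2),('tip',(395,314),14.2),('plate near',(355,202),21.7),('plate near',(473,312),21.7),('far',(520,113),21.7),('step',(527,106),20.3),('step',(638,205),20.3),('far',(628,212),21.7)):
    print(n,np.round(jig(at_z(q,*g((250,240),6,a),z)),1))
s=ctrl.read_state(); print('pred',jig([s['eef_pos'][0]+95*np.cos(-1.709),s['eef_pos'][1]+95*np.sin(-1.709),0]))
```

```text
tip [-93.4  12.3  13.5]
tip [-92.8 -11.6  13.5]
plate near [-76.2  30.4  21. ]
plate near [-76.7 -31.5  21. ]
far [-4.3 28.5 21. ]
step [ 1.  30.7 19.5]
step [ -1.  -28.4  19.5]
far [ -6.9 -29.7  21. ]
pred [-95.3037534  -2.5319225  -0.75     ]
```

{"op": "drive_tool", "data": {
  "deltas": "0 0.001 -0.0003 0 0.015; 0 0.004 -0.0003 0 0.015; 0 0.008 -0.0003 0 0.015; 0 0.012 -0.0003 0 0.015; 0 0.012 -0.0003 0 0.015"
}}

```text
clock: 12.5
eef_pos: [483.8, 205.7, 52.5]
tool_rot: [-3.142, -0.001, -0.139]
force: [1.4, 2.7, 4.2]
width: 23.2
```

Run:
```python
from mv import *
st()
```

```text
12.5 [483.84 205.71  52.55] [-3.1415e+00 -1.2000e-03 -1.3890e-01] F [1.43 2.7  4.18] T [ 0.517 -0.244  0.028] w 23.2 q [-0.56  0.74  0.16  2.01 -0.26  0.42 -1.91]
```

{"op": "drive_tool", "data": {
  "deltas": "0 0.003 -0.0002 0 0.015; 0 0.006 -0.0002 0 0.015; 0 0.009 -0.0002 0 0.015; 0 0.012 -0.0002 0 0.015; 0 0.012 -0.0002 0 0.015"
}}

```text
clock: 13.12
eef_pos: [481.5, 193.9, 52.6]
tool_rot: [3.141, 0.0, -0.139]
force: [0.2, 3.2, 4.6]
width: 23.5
```

Run:
```python
from mv import *
st()
p=imaging.get_image('scene'); save(p,'s9',(250,240,380,340),6); st()
```

```text
13.125 [481.48 193.92  52.58] [ 3.1413e+00  1.0000e-04 -1.3870e-01] F [0.24 3.22 4.57] T [ 0.831 -0.211  0.038] w 23.5 q [-0.54  0.73  0.15  2.02 -0.26  0.41 -1.89]
13.175 [481.47 193.94  52.58] [ 3.1412e+00  1.0000e-04 -1.3860e-01] F [-0.25  3.4   5.16] T [ 0.742 -0.166 -0.011] w 23.4 q [-0.54  0.73  0.15  2.02 -0.26  0.41 -1.89]
```

View pics/s9.png

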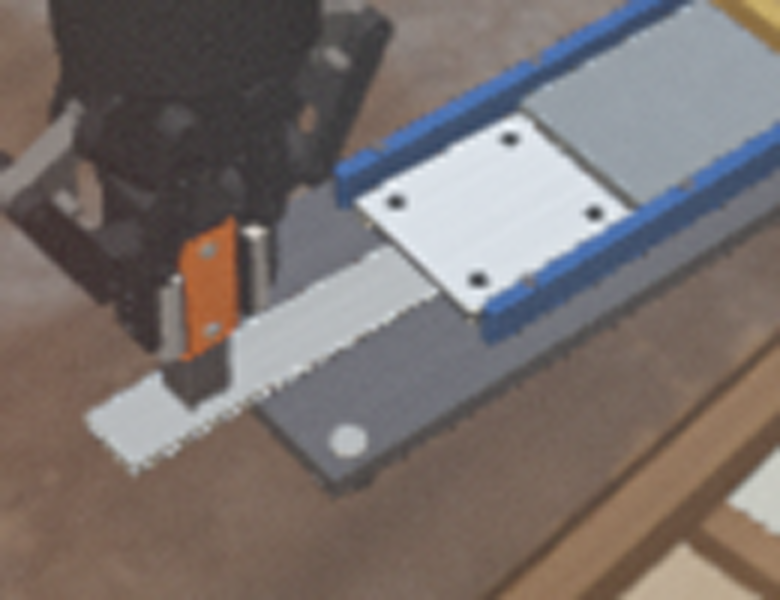

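{"op": "drive_tool", "data": {
  "deltas": "0 0.003 -0.0002 0 0.015; 0 0.006 -0.0002 0 0.015; 0 0.009 -0.0002 0 0.015; 0 0.012 -0.0002 0 0.015; 0 0.012 -0.0002 0 0.015; 0 0.012 -0.0002 0 0.015"
}}

```text
clock: 13.92
eef_pos: [479.6, 181.6, 52.6]
tool_rot: [3.14, 0.001, -0.139]
force: [-0.2, 0.6, 2.5]
width: 23.1
```

Run:
```python
from mv import *
st()
p=imaging.get_image('scene'); save(p,'s10',(250,240,380,340),6); st()
q=imaging.get_image('top'); save(q,'t10',(285,250,415,330),6)
```

```text
13.925 [479.57 181.63  52.6 ] [ 3.1405e+00  6.0000e-04 -1.3880e-01] F [-0.16  0.62  2.51] T [ 0.269 -0.102  0.022] w 23.1 q [-0.52  0.73  0.15  2.04 -0.26  0.39 -1.88]
13.975 [479.57 181.6   52.6 ] [ 3.1404e+00  6.0000e-04 -1.3880e-01] F [0.64 0.19 2.41] T [ 0.187 -0.048  0.047] w 23.3 q [-0.52  0.73  0.15  2.04 -0.26  0.39 -1.88]
```

View pics/s10.png

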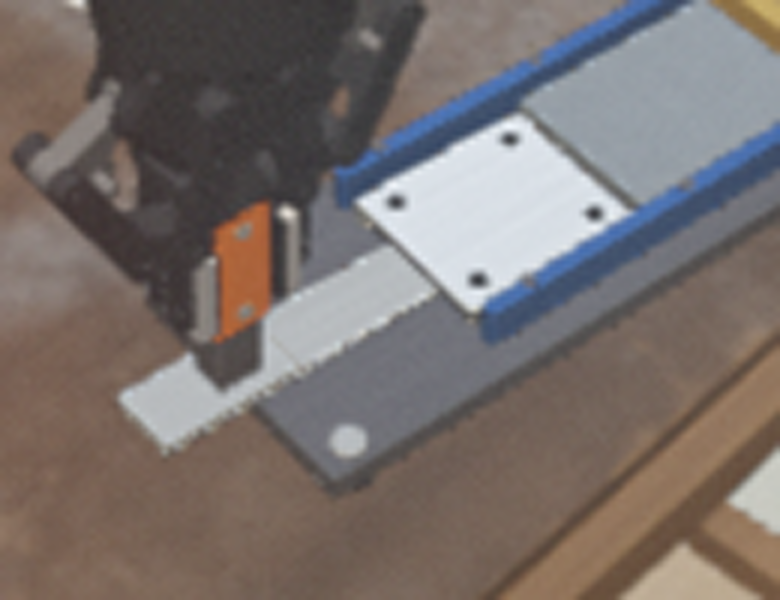

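View pics/t10.png

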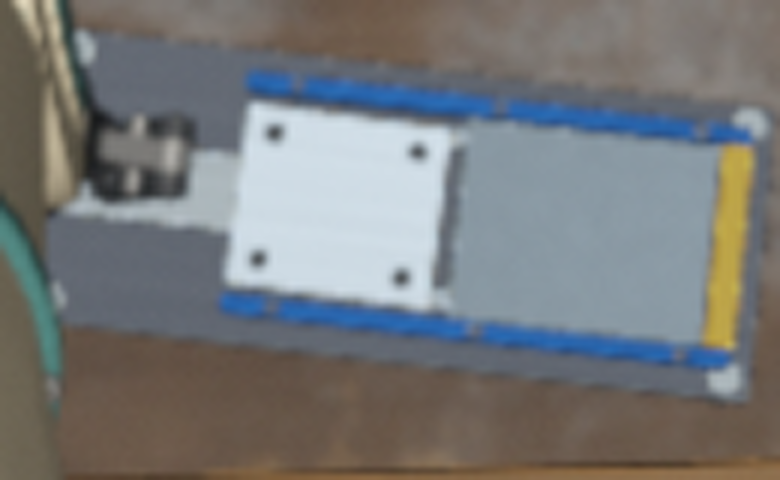

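Blade is about 19 mm under the plate edge, resting at about 5 N, and the plate hasn't moved. I'll start the flip arc (first call to about 50°).

{"op": "drive_tool", "data": {
  "deltas": "0 0 -0.002 0 0.015; 0 0 -0.006 0 0.015; 0 0.001 -0.0105 0 0.015; 0 0.002 -0.015 0 0.015; 0 0.003 -0.0195 0 0.015; 0 0.005 -0.0235 0 0.015; 0 0.007 -0.0275 0 0.015; 0 0.0095 -0.0315 0 0.015; 0 0.012 -0.035 0 0.015; 0 0.015 -0.0385 0 0.015; 0 0.015 -0.0385 0 0.015"
}}

```text
clock: 15.4
eef_pos: [478.0, 167.5, 91.6]
tool_rot: [-3.141, -0.0, -0.139]
force: [-0.4, 0.8, -4.5]
width: 23.2
```

Run:
```python
from mv import *
st()
p=imaging.get_image('scene'); save(p,'s11',(250,220,400,340),5); st()
q=imaging.get_image('top'); save(q,'t11',(285,250,415,330),6)
```

```text
15.4 [477.99 167.5   91.57] [-3.1413e+00 -5.0000e-04 -1.3870e-01] F [-0.37  0.84 -4.47] T [ 0.298  0.043 -0.035] w 23.2 q [-0.51  0.65  0.17  2.04 -0.24  0.47 -1.87]
15.45 [477.88 167.69  91.39] [-3.1413e+00 -3.0000e-04 -1.3840e-01] F [-0.19  1.12 -3.86] T [ 0.304  0.086 -0.136] w 23.0 q [-0.51  0.65  0.17  2.04 -0.24  0.47 -1.87]
```

View pics/s11.png

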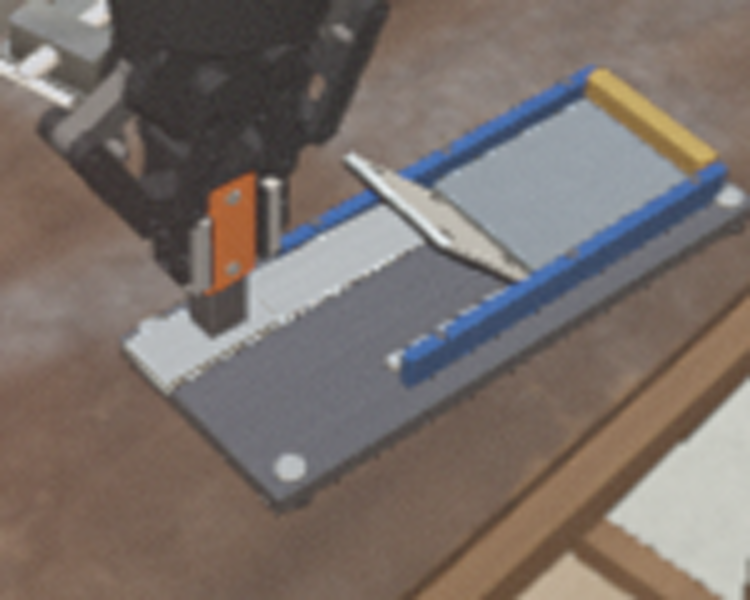

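View pics/t11.png

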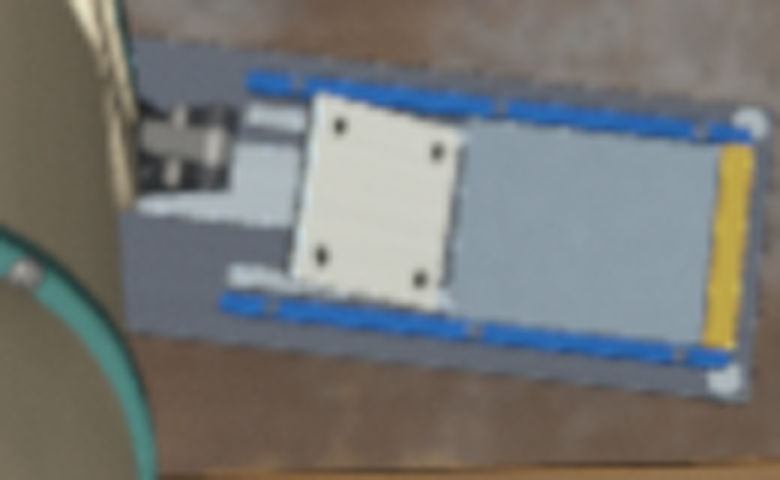

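{"op": "drive_tool", "data": {
  "deltas": "0 0.0035 -0.003 0 0.015; 0 0.007 -0.006 0 0.015; 0 0.011 -0.008 0 0.015; 0 0.015 -0.0105 0 0.015; 0 0.019 -0.012 0 0.015; 0 0.0235 -0.0135 0 0.015; 0 0.028 -0.0145 0 0.015; 0 0.028 -0.0145 0 0.015"
}}

```text
clock: 16.5
eef_pos: [474.0, 139.2, 105.8]
tool_rot: [3.141, -0.0, -0.139]
force: [-0.0, 0.3, -3.4]
width: 23.3
```

Run:
```python
from mv import *
st()
p=imaging.get_image('scene'); save(p,'s12',(250,200,400,320),5); st()
```

```text
16.5 [474.   139.25 105.84] [ 3.1413e+00 -2.0000e-04 -1.3900e-01] F [-0.01  0.35 -3.37] T [ 0.074  0.02  -0.013] w 23.3 q [-0.46  0.61  0.18  2.06 -0.22  0.48 -1.83]
16.55 [474.03 139.61 105.77] [ 3.1415e+00 -2.0000e-04 -1.3860e-01] F [ 0.32  0.18 -3.71] T [ 0.047 -0.019 -0.021] w 23.2 q [-0.46  0.61  0.18  2.06 -0.22  0.48 -1.83]
```

View pics/s12.png

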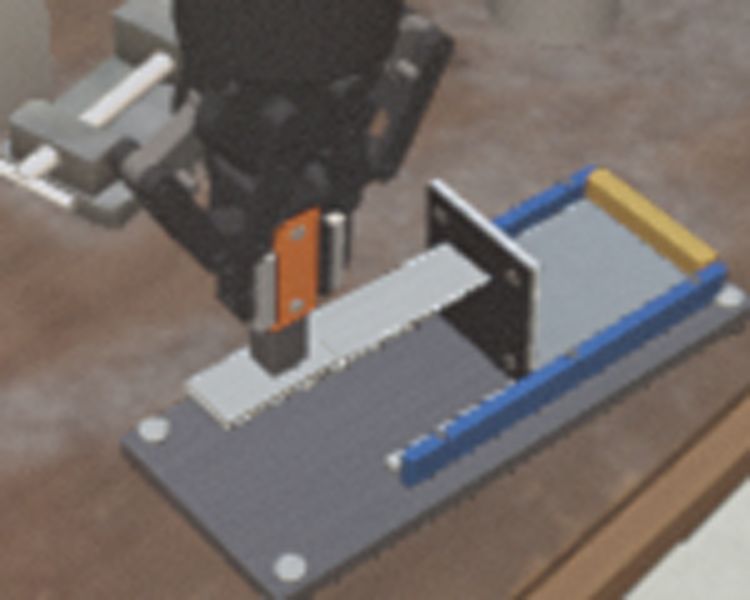

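The plate is almost upright and the blade bears on its dark face near (470,270). Now tipping it over.

{"op": "drive_tool", "data": {
  "deltas": "0 0.004 -0.001 0 0.015; 0 0.008 -0.001 0 0.015; 0 0.011 -0.001 0 0.015; 0 0.014 -0.001 0 0.015; 0 0.017 -0.001 0 0.015; 0 0.019 -0.001 0 0.015; 0 0.019 -0.001 0 0.015"
}}

```text
clock: 17.42
eef_pos: [471.3, 120.9, 106.7]
tool_rot: [3.142, -0.0, -0.138]
force: [0.2, 1.3, -2.8]
width: 23.1
```

Run:
```python
from mv import *
st()
p=imaging.get_image('scene'); save(p,'s13',(250,200,400,320),5); st()
```

```text
17.425 [471.32 120.92 106.72] [ 3.1416 -0.     -0.1384] F [ 0.18  1.29 -2.85] T [ 0.044  0.004 -0.008] w 23.1 q [-0.43  0.61  0.17  2.08 -0.22  0.47 -1.8 ]
17.475 [471.39 121.08 106.74] [-3.1415e+00 -1.0000e-04 -1.3830e-01] F [-0.68 -0.37 -2.74] T [ 0.093 -0.011 -0.009] w 23.8 q [-0.43  0.61  0.17  2.08 -0.22  0.47 -1.8 ]
```

View pics/s13.png

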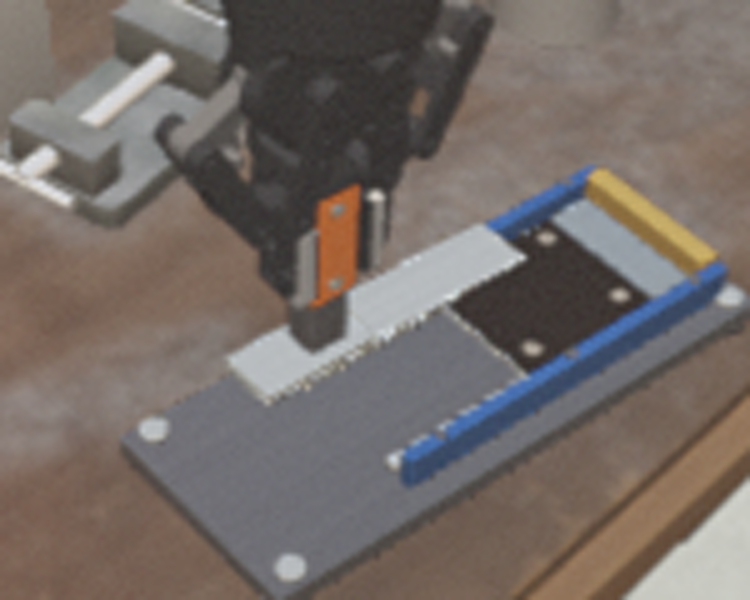

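{"op": "drive_tool", "data": {
  "deltas": "0 -0.012 0 0 0.015; 0 -0.025 0 0 0.015; 0 -0.032 0.01 0 0.015; 0 -0.032 0.025 0 0.015; 0 -0.032 0.038 0 0.015; 0 -0.032 0.0445 0 0.015; 0 -0.032 0.0445 0 0.015; 0 -0.032 0.0445 0 0.015"
}}

```text
clock: 18.48
eef_pos: [476.1, 152.6, 62.4]
tool_rot: [-3.141, -0.001, -0.139]
force: [0.7, 0.5, -2.7]
width: 23.4
```

Run:
```python
from mv import *
st()
p=imaging.get_image('scene'); save(p,'s14',(280,220,400,310),6)
q=imaging.get_image('top'); save(q,'t14',(285,250,415,330),6)
```

```text
18.475 [476.06 152.59  62.42] [-3.1414e+00 -5.0000e-04 -1.3870e-01] F [ 0.69  0.5  -2.71] T [0.006 0.015 0.029] w 23.4 q [-0.46  0.7   0.14  2.07 -0.25  0.39 -1.83]
```

View pics/s14.png

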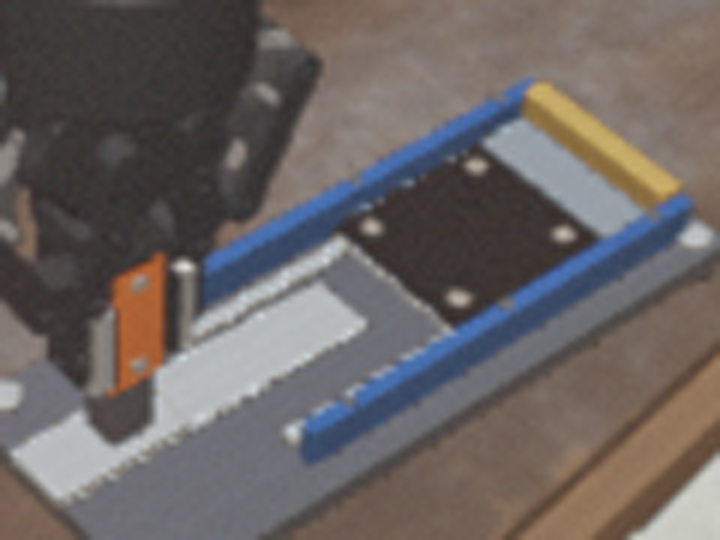

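View pics/t14.png

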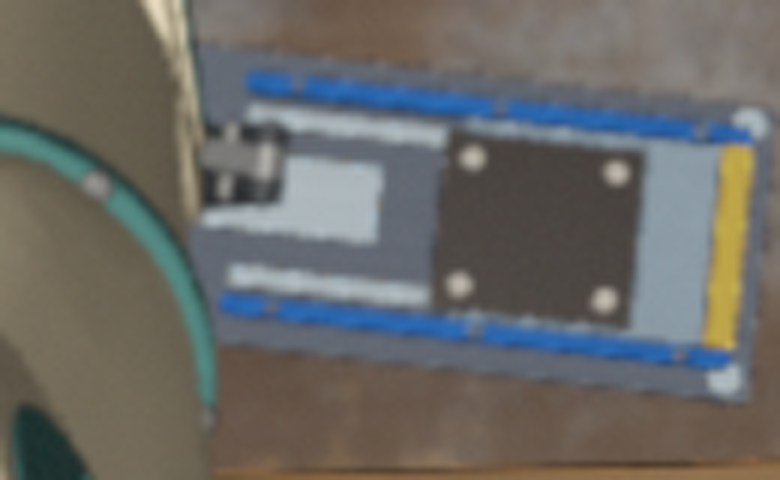

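{"op": "drive_tool", "data": {
  "deltas": "-0.002 0.004 0.0006 0 0.015; -0.002 0.009 0.0006 0 0.015; -0.002 0.014 0.0006 0 0.015; -0.002 0.019 0.0006 0 0.015; -0.002 0.024 0.0006 0 0.015; -0.002 0.029 0.0006 0 0.015; -0.002 0.033 0.0006 0 0.015; -0.002 0.036 0.0006 0 0.015; -0.002 0.038 0.0006 0 0.015; -0.002 0.038 0.0006 0 0.015"
}}

```text
clock: 19.82
eef_pos: [468.6, 115.2, 61.6]
tool_rot: [3.141, -0.0, -0.138]
force: [-0.1, 2.7, -1.8]
width: 23.3
```

```bash
cat > look.py <<'E'
import sys
from tri import *
from mv import st
n=sys.argv[1]; st()
p=imaging.get_image('scene'); save(p,'s'+n,(300,220,400,295),8)
q=imaging.get_image('top'); save(q,'t'+n,(335,255,415,315),9)
E
python3 look.py 15
```

```text
19.825 [468.61 115.18  61.65] [ 3.1414e+00 -2.0000e-04 -1.3840e-01] F [-0.07  2.67 -1.77] T [ 0.379 -0.187  0.019] w 23.3 q [-0.39  0.69  0.13  2.12 -0.23  0.35 -1.78]
```

View pics/s15.png

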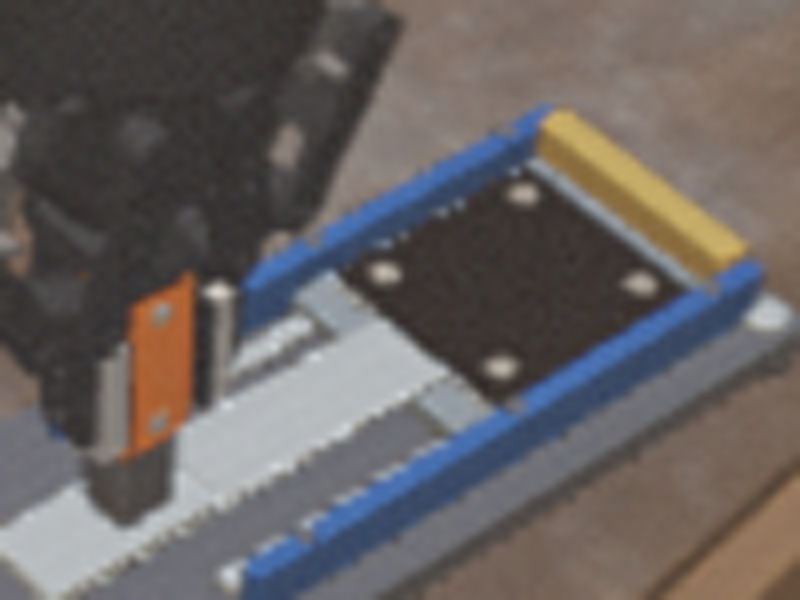

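View pics/t15.png

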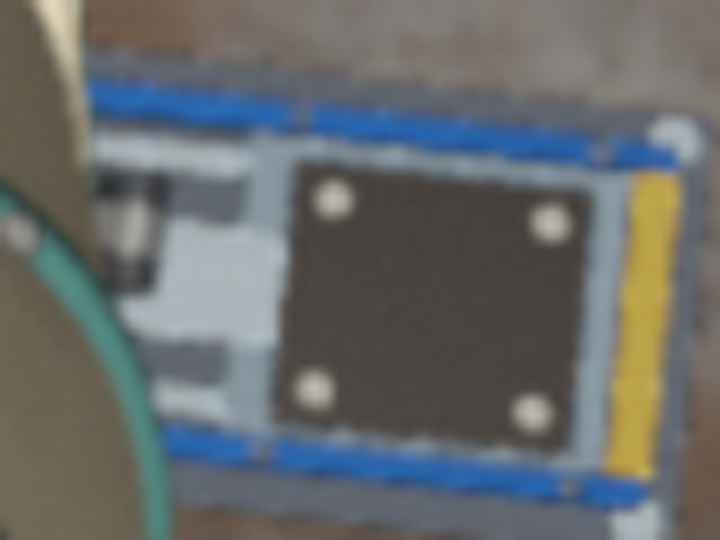

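{"op": "drive_tool", "data": {
  "deltas": "0 0.001 0 0 0.015; 0 0.002 0 0 0.015; 0 0.003 0 0 0.015; 0 0.0035 0 0 0.015; 0 0.0035 0 0 0.015"
}}

```text
clock: 20.55
eef_pos: [468.0, 111.8, 61.6]
tool_rot: [3.141, 0.0, -0.138]
force: [0.7, 2.0, -1.3]
width: 23.2
```

{"op": "drive_tool", "data": {
  "deltas": "0 0.0005 0 0 0.015; 0 0.001 0 0 0.015; 0 0.001 0 0 0.015"
}}

```text
clock: 20.92
eef_pos: [467.9, 110.9, 61.6]
tool_rot: [3.142, -0.0, -0.138]
force: [0.9, 2.6, -1.7]
width: 23.2
```

```bash
python3 look.py 16
```

```text
20.925 [467.93 110.87  61.61] [ 3.1415e+00 -1.0000e-04 -1.3830e-01] F [ 0.93  2.58 -1.73] T [ 0.573 -0.111 -0.047] w 23.2 q [-0.38  0.68  0.12  2.12 -0.23  0.35 -1.77]
```

View pics/s16.png

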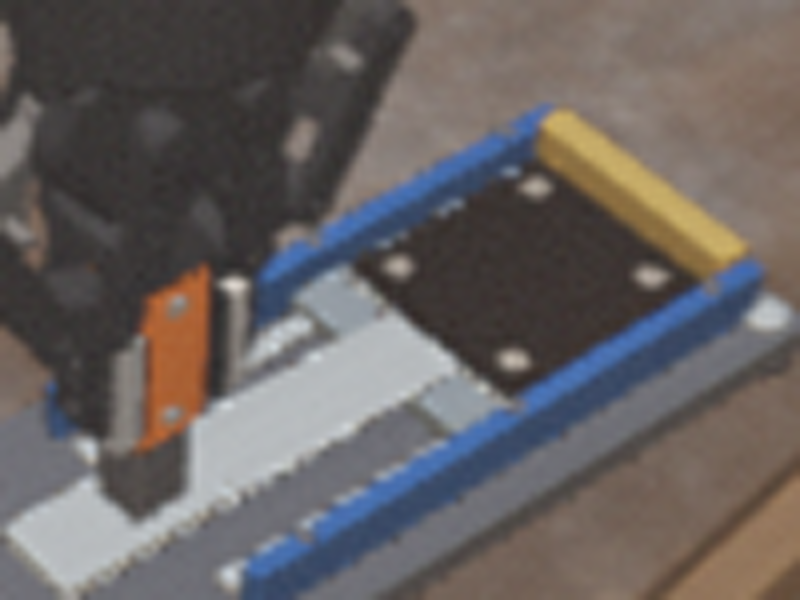

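View pics/t16.png

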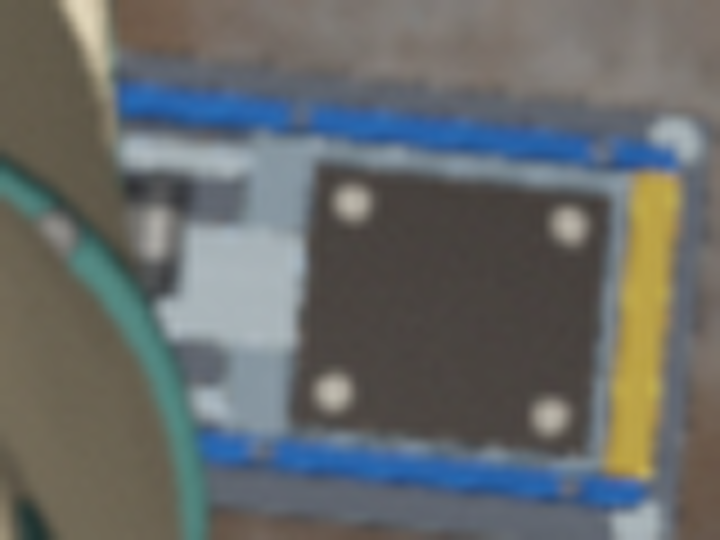

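Top view still shows a gap of about 18/9 px, roughly 3 mm. Continuing in small steps until the stop is felt.

{"op": "drive_tool", "data": {
  "deltas": "0 0.0005 0 0 0.015; 0 0.001 0 0 0.015; 0 0.001 0 0 0.015"
}}

```text
clock: 21.4
eef_pos: [467.7, 109.9, 61.6]
tool_rot: [3.141, -0.0, -0.138]
force: [1.0, 1.8, -1.8]
width: 23.1
```

{"op": "drive_tool", "data": {
  "deltas": "0 0.0005 0 0 0.015; 0 0.001 0 0 0.015; 0 0.001 0 0 0.015"
}}

```text
clock: 21.78
eef_pos: [467.6, 108.9, 61.6]
tool_rot: [3.141, 0.0, -0.138]
force: [1.5, 1.8, -2.4]
width: 23.2
```

{"op": "drive_tool", "data": {
  "deltas": "0 0.0003 0 0 0.015; 0 0.0006 0 0 0.015; 0 0.0006 0 0 0.015"
}}

```text
clock: 22.15
eef_pos: [467.5, 108.3, 61.6]
tool_rot: [3.142, 0.0, -0.138]
force: [0.9, 3.0, -1.2]
width: 23.5
```

{"op": "drive_tool", "data": {
  "deltas": "0 0.0003 0 0 0.015; 0 0.0005 0 0 0.015; 0 0.0005 0 0 0.015"
}}

```text
clock: 22.52
eef_pos: [467.5, 107.8, 61.6]
tool_rot: [3.142, -0.0, -0.138]
force: [0.3, 1.9, -1.8]
width: 23.1
```

```bash
python3 look.py 17
```

```text
22.525 [467.48 107.85  61.62] [ 3.1416 -0.     -0.1383] F [ 0.28  1.87 -1.77] T [ 0.609 -0.089 -0.053] w 23.1 q [-0.37  0.68  0.12  2.12 -0.23  0.35 -1.76]
```

View pics/t17.png

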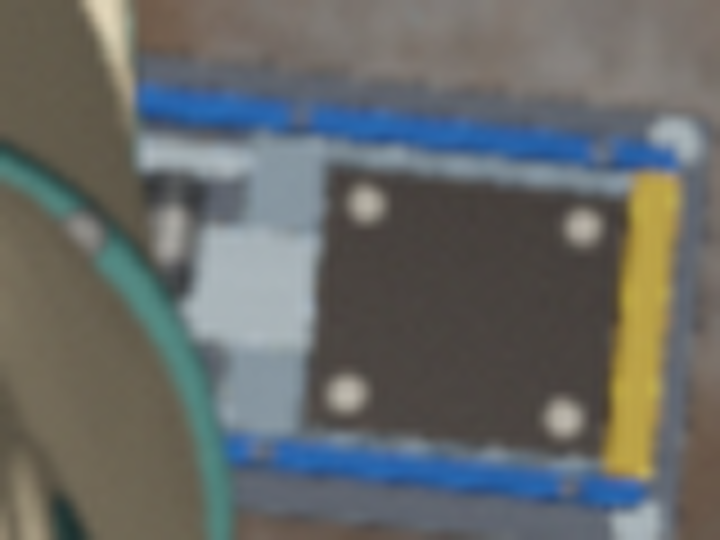

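View pics/s17.png

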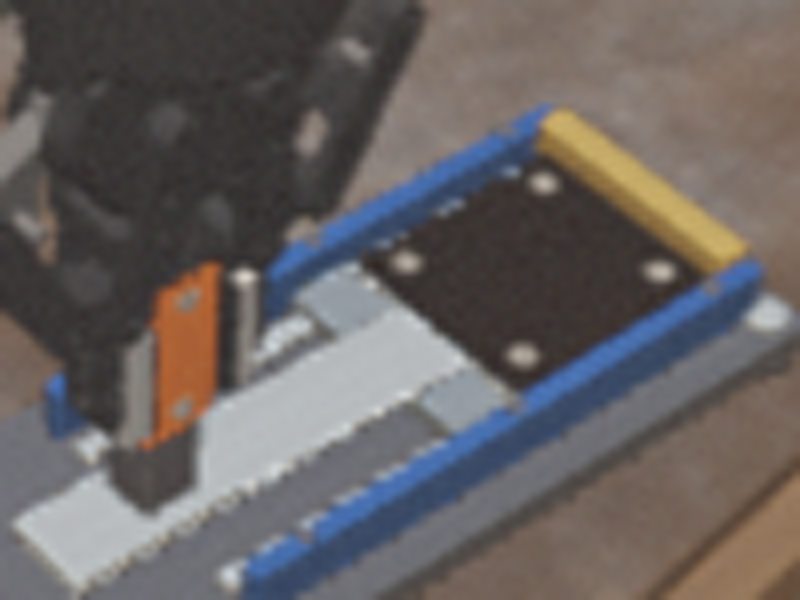

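{"op": "drive_tool", "data": {
  "deltas": "0 0.0003 0 0 0.015; 0 0.0005 0 0 0.015; 0 0.0005 0 0 0.015"
}}

```text
clock: 23.0
eef_pos: [467.5, 107.5, 61.7]
tool_rot: [-3.141, -0.0, -0.138]
force: [-0.3, 3.6, -1.9]
width: 23.2
```

{"op": "drive_tool", "data": {
  "deltas": "0 0.0003 0 0 0.015; 0 0.0005 0 0 0.015; 0 0.0005 0 0 0.015"
}}

```text
clock: 23.38
eef_pos: [467.5, 107.4, 61.7]
tool_rot: [-3.141, -0.0, -0.138]
force: [0.5, 4.9, -0.1]
width: 23.2
```

{"op": "drive_tool", "data": {
  "deltas": "0 0.0002 0 0 0.015; 0 0.0004 0 0 0.015; 0 0.0004 0 0 0.015"
}}

```text
clock: 23.75
eef_pos: [467.4, 107.4, 61.7]
tool_rot: [-3.141, -0.0, -0.137]
force: [1.1, 5.7, -0.4]
width: 23.4
```

```bash
python3 look.py 18
python3 - <<'E'
from tri import *
E
```

```text
23.75 [467.44 107.4   61.74] [-3.1406e+00 -3.0000e-04 -1.3750e-01] F [ 1.13  5.74 -0.37] T [ 1.314 -0.069 -0.029] w 23.4 q [-0.37  0.68  0.12  2.12 -0.23  0.35 -1.76]
```

View pics/t18.png

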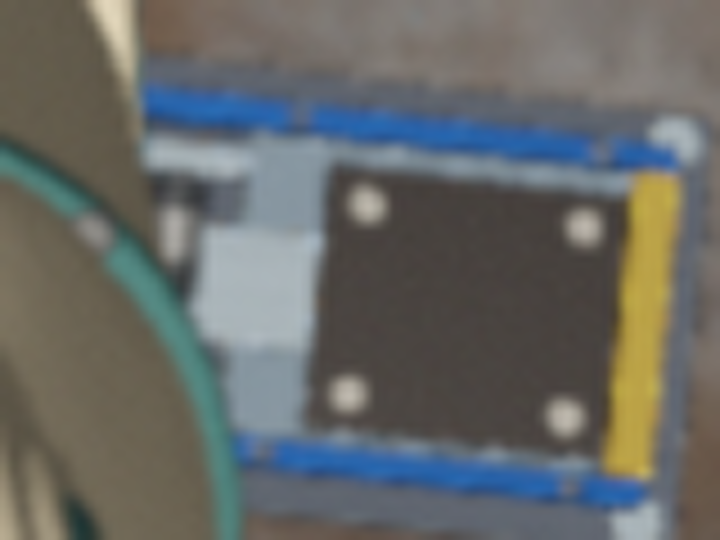

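The plate is flush: its far edge meets the brass with no deck showing, and it stopped advancing while the force rose. I'll retreat and take the lifter to clear bench.

{"op": "drive_tool", "data": {
  "deltas": "0 -0.005 0 0 0.015; 0 -0.02 0 0 0.015; 0 -0.04 -0.01 0 0.015; -0.002 -0.065 -0.03 0 0.015; -0.004 -0.095 -0.045 0 0.015; -0.006 -0.125 -0.045 0 0.015; -0.008 -0.155 -0.045 0 0.015; -0.01 -0.185 -0.045 0 0.015; -0.012 -0.205 -0.045 0 0.015; -0.012 -0.218 -0.04 0 0.015; -0.012 -0.22 -0.03 0 0.015; -0.012 -0.22 -0.02 0 0.015"
}}

```text
clock: 25.35
eef_pos: [485.6, 324.6, 80.6]
tool_rot: [3.14, 0.001, -0.139]
force: [-0.3, 0.8, -2.9]
width: 23.1
```

Run:
```python
from mv import *
st()
p=imaging.get_image('scene'); save(p,'s19',(120,200,420,400),2.6)
q=imaging.get_image('top'); save(q,'t19',(180,190,430,340),3.1)
```

```text
25.35 [485.55 324.64  80.6 ] [ 3.140e+00  6.000e-04 -1.394e-01] F [-0.26  0.75 -2.9 ] T [-0.006 -0.009 -0.073] w 23.1 q [-0.78  0.75  0.22  1.83 -0.27  0.59 -2.1 ]
```

View pics/s19.png

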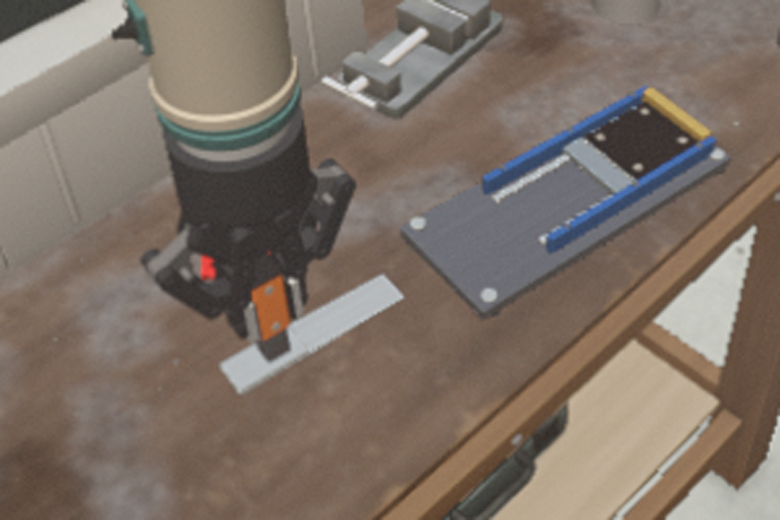

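View pics/t19.png

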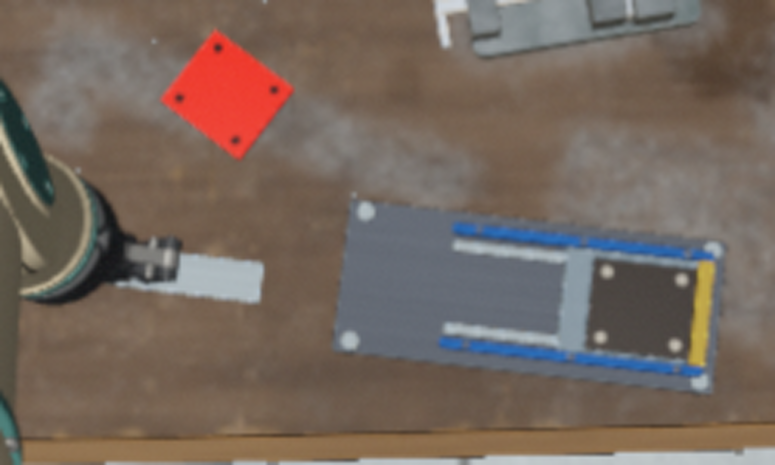

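The lifter is clear of the jig and the red plate. Lowering it onto the bench.

{"op": "drive_tool", "data": {
  "deltas": "0 0 0.01 0 0.015; 0 0 0.02 0 0.015; 0 0 0.03 0 0.015; 0 0 0.036 0 0.015; 0 0 0.038 0 0.015; 0 0 0.038 0 0.015"
}}

```text
clock: 26.2
eef_pos: [485.8, 326.1, 43.6]
tool_rot: [-3.142, -0.0, -0.138]
force: [0.5, -0.5, -3.0]
width: 23.2
```

{"op": "drive_tool", "data": {
  "deltas": "0 0 0.0005 0 0.015; 0 0 0.001 0 0.015; 0 0 0.001 0 0.015"
}}

```text
clock: 26.58
eef_pos: [485.7, 326.1, 42.7]
tool_rot: [-3.141, -0.0, -0.138]
force: [-0.3, 0.6, -2.5]
width: 23.4
```

{"op": "drive_tool", "data": {
  "deltas": "0 0 0.0004 0 0.015; 0 0 0.0007 0 0.015; 0 0 0.0007 0 0.015"
}}

```text
clock: 26.95
eef_pos: [485.7, 326.0, 41.9]
tool_rot: [3.142, 0.0, -0.138]
force: [0.0, 0.3, -3.3]
width: 23.3
```

{"op": "drive_tool", "data": {
  "deltas": "0 0 0.0004 0 0.015; 0 0 0.0007 0 0.015; 0 0 0.0007 0 0.015"
}}

```text
clock: 27.32
eef_pos: [485.7, 326.0, 41.2]
tool_rot: [3.142, 0.0, -0.138]
force: [0.3, 0.4, -2.3]
width: 23.6
```

{"op": "drive_tool", "data": {
  "deltas": "0 0 0.0003 0 0.015; 0 0 0.0005 0 0.015; 0 0 0.0005 0 0.015"
}}

```text
clock: 27.7
eef_pos: [485.7, 326.1, 40.7]
tool_rot: [3.142, -0.0, -0.138]
force: [-0.6, 0.0, -3.8]
width: 23.0
```

{"op": "drive_tool", "data": {
  "deltas": "0 0 0.0003 0 0.015; 0 0 0.0005 0 0.015; 0 0 0.0005 0 0.015"
}}

```text
clock: 28.08
eef_pos: [485.7, 326.1, 40.5]
tool_rot: [-3.141, -0.0, -0.138]
force: [-1.1, -0.5, 1.4]
width: 23.1
```

{"op": "drive_tool", "data": {
  "deltas": "0 0 0 0 0.03; 0 0 0 0 0.05; 0 0 0 0 0.085; 0 0 0 0 0.085; 0 0 0 0 0.085; 0 0 0 0 0.085"
}}

```text
clock: 28.82
eef_pos: [485.7, 326.1, 40.2]
tool_rot: [3.142, -0.0, -0.138]
force: [0.4, 0.6, -0.0]
width: 84.7
```

Run:
```python
from mv import *
st()
p=imaging.get_image('scene'); save(p,'s20',(150,250,300,370),5)
```

```text
28.825 [485.71 326.05  40.21] [ 3.1416 -0.     -0.1382] F [ 0.36  0.55 -0.03] T [-0.056  0.02   0.003] w 84.7 q [-0.76  0.81  0.19  1.85 -0.29  0.51 -2.08]
```

View pics/s20.png

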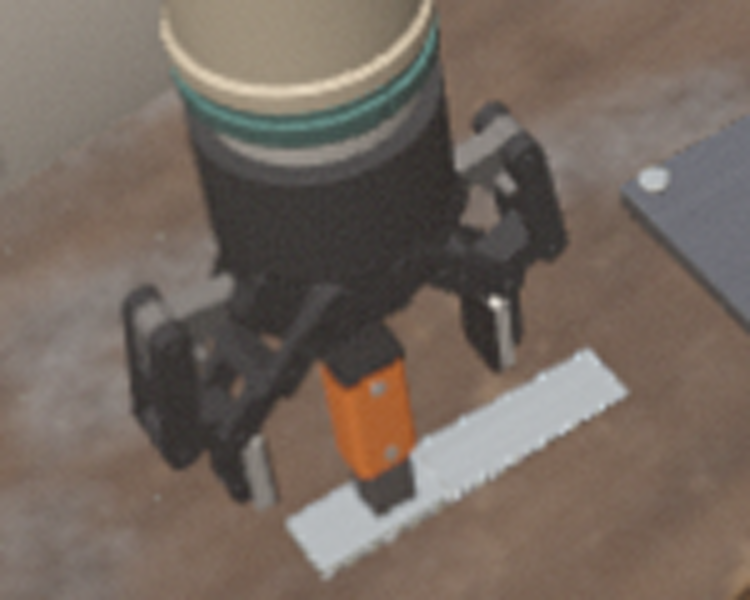

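Lifter stands free between the open fingers. Rising straight up.

{"op": "drive_tool", "data": {
  "deltas": "0 0 -0.01 0 0.085; 0 0 -0.03 0 0.085; 0 0 -0.06 0 0.085; 0 0 -0.1 0 0.085; 0 0 -0.14 0 0.085; 0 0 -0.16 0 0.085; 0 0 -0.16 0 0.085"
}}

```text
clock: 29.75
eef_pos: [486.7, 326.7, 202.4]
tool_rot: [-3.139, -0.003, -0.138]
force: [0.5, -0.2, -0.0]
width: 85.2
```

Run:
```python
from mv import *
from tri import *
st()
p=imaging.get_image('scene'); save(p,'s21')
q=imaging.get_image('top'); save(q,'t21')
print(jig(at_z(q,*models.landmark_of(q,'plate')[0]['point'],22)),[ (np.round(r['point']),r['score']) for r in models.landmark_of(q,'plate')])
for n,z in (('tin',0),('coupling',0)): print(n,[np.round(at_z(c,*r['point'],0)) for c in(p,q) for r in models.landmark_of(c,n)])
```

```text
29.75 [486.73 326.67 202.41] [-3.1385e+00 -3.1000e-03 -1.3820e-01] F [ 0.54 -0.19 -0.01] T [0.019 0.034 0.007] w 85.2 q [-0.82  0.58  0.29  1.74 -0.21  0.84 -2.15]
[48.85373612 -0.45618651 21.25      ] [(array([384., 289.]), 0.85), (array([252., 218.]), 0.85)]
tin [array([ 586., -181.,    0.]), array([ 591., -186.,    0.])]
coupling [array([ 436., -246.,    0.]), array([ 440., -256.,    0.])]
```

View pics/s21.png

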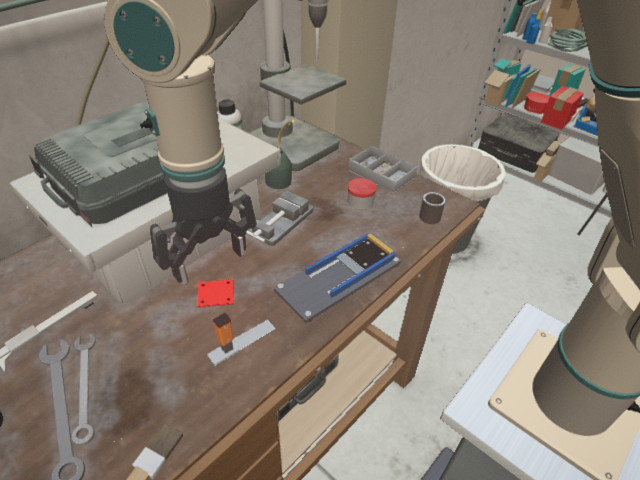

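View pics/t21.png

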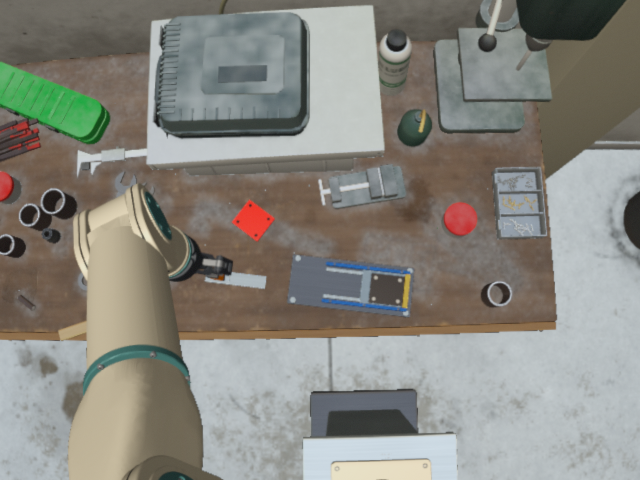

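Run:
```python
from h import *
p=imaging.get_image('scene'); q=imaging.get_image('top'); save(p,'s22',(325,225,405,285),9.5); save(q,'t22',(350,260,420,320),10)
```

```text
(no output)
```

View pics/s22.png

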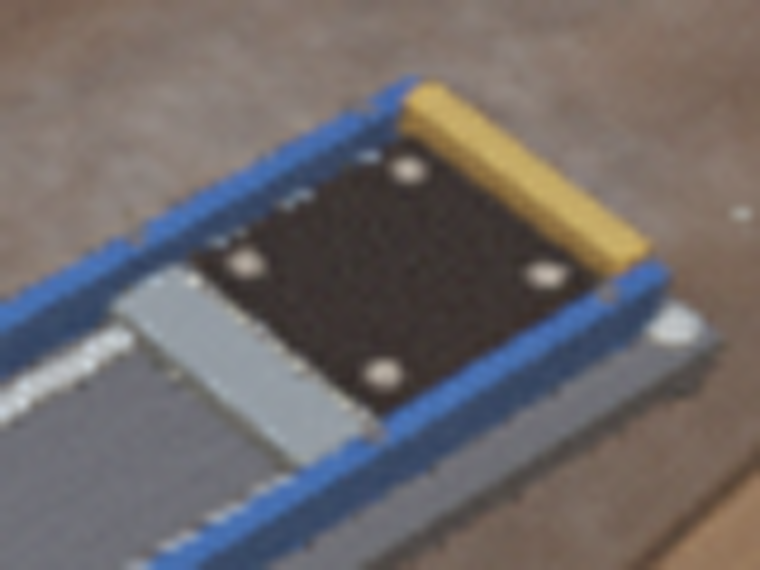

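View pics/t22.png

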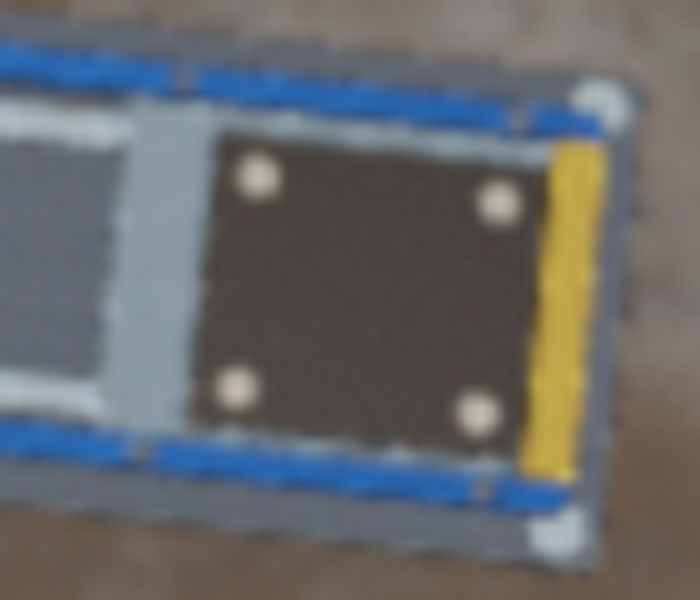

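Both views show the plate against the brass with no gap. About 17 mm of deck is exposed behind it, where flush would give 18 mm. Handing in.

Run:
```python
from cell import ctrl
print(ctrl.finish_job(), ctrl.read_state()['clock'])
```

```text
the job is handed in; nothing more can be done
the job is handed in; nothing more can be done
```

The plate now lies dark face up on the raised deck, flush against the brass back stop. The lifter stands upright on clear bench, and the job was handed in at about 30 s. `finish_job` gives no verdict, so the result rests on my own checks.

**How it went:** I slid the blade about 19 mm under the open edge, resting on the bed at an estimated 5–8 N. I then swung the plate over the step in an arc and pushed it home; the push was about 6 N at the end.

**Last checks:**
- **Plate:** No gap to the stop shows in either view, and about 17 mm of deck is exposed behind the plate, against 18 mm nominal. At the last push the plate stopped moving while the force rose. From the image, it is square to the stop within about 0.02 rad.
- **Lifter:** It stands free on its sole, well clear of the jig.
- **Tin and coupling:** Both are at the same place in the pictures as at the start.

**One disagreement:** The network put the plate's centre at jig x = 49 mm, where 53 mm is expected. The edges in the pictures and the force at the stop contradict that, so I trusted those.

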